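Unload the instrument dryer into the carrying rack

TASK

Get the carrying rack loaded: first close its open end by touching the end stop's pin down on the rack's tongue and sliding it along until the pin drops into the blind hole and the foot sits flush. Then pile every cassette from the dryer's outlet tray flat in the rack between the guide rods, lowering each until it touches, never dropping it, and last lay the hold-down plate flat on top of the pile, handle up. Let go of everything, and leave the gel jar and the dropper bottle where they stand.

Things in the scene. Friction and masses are not known exactly. Their poses are not given: they have to be found in the camera images.
- stop: loose end stop, 0.25 kg: black shank 20 x 20 mm, faces square to its x and y, from 8 to 150 mm above the origin, on a round steel foot 34 mm across, 8 mm thick. Origin: centre of the foot's underside, z up. Below it a bullet-nosed pin 10 mm thick, 12 mm long (tip 4 mm). Starts in the parking block, foot on its top. Grip it 115 to 140 mm above the origin to keep the gripper over the rack's rods
- holder: fixed grey parking block 60 x 60 x 24 mm, origin under its centre, with a wide bore (15 mm, 16 mm deep) in the middle of its top for the stop's pin
- hold_down: loose steel hold-down plate 126 x 48 x 5 mm, 0.35 kg, x along its length, origin in the centre of its underside; on its middle a handle with a square black grip 24 x 24 mm, from 28 to 58 mm above the origin, faces square to the plate's x and y. It starts flat on the worktop
- rack: fixed carrying rack, never moves. Origin: on the worktop under the pile's centre; x along the rack and the piled cassettes, z up. The pile lies on an adjustable deck and already has one cassette, strapped down; its top is 44 to 70 mm above the worktop, different each time and not reported. The closed end is a wire frame with a rubber grip at x = 74 to 86 mm, 118 mm tall
- rack_rods (a point): point over the rack's origin at the height of the rods' tips, axes as the rack. Four guide rods 6 mm thick, 169 mm tall, at x = -56 and +56 mm, y = -34 and +34 mm from here (62 mm clear between left and right ones, for 50 mm wide cassettes; tips flared by 3 mm). Runners 18 mm high lie at y = 31 to 50 mm on both sides
- rack_tongue (a point): point on the tongue's top, 18 mm above the worktop, 84 mm from the rack's origin; axes as the rack. The flat tongue, 62 mm wide, sticks out of the open end toward -x along the centre line, by a different amount each time. It is plain here; its blind hole (12 mm wide, 2 mm chamfer, 14 mm deep) lies on the line y = 0 somewhere 11 to 34 mm from here toward -x. The tongue ends 31 mm past the hole
- dryer: fixed instrument dryer. Origin: on the worktop under the centre of its outlet tray; x points back to the cabinet, z up. The tray is 300 mm (x) by 286 mm (y), floor 6 mm above the worktop, rims 16 mm above the worktop at the front and the two sides. The cabinet, 290 mm wide and 225 mm high, stands behind it from x = +158 mm
- cassette_1: closed steel instrument cassette 130 x 50 x 22 mm, 0.16 kg, x along its length, origin in the centre of its underside; the cassettes lie flat and loose in the dryer's outlet tray, two to four of them; grasp across the 50 mm width
- cassette_2: another cassette like cassette_1
- cassette_3: another cassette like cassette_1
- cassette_4: another cassette like cassette_1
- gel_jar: gel jar with a black ribbed cap, 39 mm in diameter, 81 mm tall, origin under its centre; a bystander
- dropper_bottle: brown dropper bottle, 34 mm in diameter, 109 mm tall, origin under its centre; a bystander

How it is judged:
By the outcome, as a careful person would: the job done as asked, in the order asked, and still so for the second after the job is handed in, with the robot touching nothing.
Of cassette_1, cassette_2, cassette_3, cassette_4 only 2 to 4 are there at a start; the rules pass over those that are not, and their reading is None.
At some moment in a run one of cassette_1, cassette_2, cassette_3, cassette_4 may be knocked a few centimetres aside while the robot is not near it.
It also fails if it takes over 210 s, if anything falls off the work surface, if the arm or the gripper's body presses on something with over 40 N, if the wrist force passes 120 N, or if a joint passes its speed limit or range.

ROBOT

A 7-joint arm with a two-finger parallel gripper is mounted at the origin on a cart in front of the work surface, level with it; the furniture and walls round the work are solid. World frame = base frame: x ahead of the robot, y to its left, z up, the work surface at z = 0. Lengths are in mm, angles in degrees, forces in N, time in s.
With the tool pointing down it reaches from about 400 to 875 mm from the base axis. Payload 6.5 kg.
Tool frame: the origin (TCP) lies midway between the tips of the shut fingers; the grasp point (between the pads) lies 19 mm behind it; z points along the fingers, y is the line along which they close (so a half turn about z gives the same grasp; the last joint's range is limited). The gripper opens to 88 mm and grips with 3 to 60 N. Pads are 18 mm wide; open, the fingers measure 123 mm over their backs; the gripper's body (75 mm by 187 mm) begins 45 mm behind the grasp point.
Start: joints at [-80.684, 30.733, -0.252, 88.115, 0.149, 61.152, -4.079], TCP at [147.421, 633.054, 238.716] pointing down, gripper open.
Joint ranges: [-154.64, 154.64], [-21.42, 123.67], [-72.66, 72.17], [13.99, 137.28], [-74.86, 254.86], [10.95, 109.41], [-158.01, 158.01]. Speed limits (degrees/s): [136.94, 136.94, 180, 180, 180, 180, 180].

INTERFACE

Orientations are given as a 3x3 rotation matrix whose columns are the frame's x, y, z axes.
In Python, from cell import sense, read_camera, camera_info, arm gives the robot as it stands.
- The arm moves only by the tool play_rows, never from a script. Its argument "targets" is a list of rows, each a list of 3 entries, a list of its own where there are three numbers: the closure, from -1 (fully open) to 1 (shut), then the shift along the tool's x, y, z in cm, then the turn about the tool's z in units of 5 degrees (1.0 is 5 degrees). In form: [[grip, [tx, ty, tz], roll], ...]. A call has 1 to 20 rows; each row is the pose to reach, as a shift and turn from the pose commanded when the call began, along the tool's axes at that moment; what a row does not reach only later rows make up. A row lasts 1/12 s, in which the tool goes at most 41.7 mm and 7.16 degrees, less where a joint would pass 70% of its speed; a pose out of reach is approached as far as the arm can. A call with a gripper value outside its range is refused whole. The fingers move at their own pace and stop on an object; "newtons" is the grip in N (left out, the last holds). Time passes only in rows, so rows that repeat a pose let the fingers close. It gives the time, the measured TCP pose, the force, the opening and the grip force at its end, in the units of the state.
- sense(): the state, without advancing time (a new reading comes with each control period).
- read_camera(name): name is "scene" or "side" or "wrist"; returns the picture (384x512x3 uint8, blue, green, red); there is no depth.
- camera_info(name): a dict with "mtx" (3x3 intrinsics, pixels), "k1" (the pictures are not rectified: a ray, as slopes to the right and down, at radius r is drawn at 1 + k1 r^2 times it, then the intrinsics apply), "R" (3x3) and "t" (3): a world point X has camera coordinates R X + t. Camera axes: x right, y down, z forward; pixel columns grow to the right and rows downward; lengths in mm; the calibration is good to about 2 mm. A picture is of the moment at which its call begins: read the wrist's pose just before it. camera_info takes no time and is no camera call; for the wrist camera it gives the pose at the moment of the call.
- arm.finish_job(): hands the job in; it is judged then, once.
The state is a dict: "clock": time; "q": joint angles; "qvel": joint speeds; "effort": joint torques, N m; "eef_pos": TCP position; "tool_rot": TCP orientation; "contact_force": force on the tool from outside, world axes, zero at the start; "moment": the same for the moment, N m; "grip_width": finger opening in mm; "finger_force": force on a finger pad.
Only numpy, scipy, OpenCV 4.12 (cv2) and the standard library are available. Lean on these libraries where they do the work, as an engineer would, in place of code of your own. Each camera call takes 0.05 s, during which the arm holds its last target. There are 200 camera calls.

## Working session

There is one attempt and no reset: what is moved stays moved. The work goes in short steps, Python scripts to look and compute and a tool call to move; the robot and the scene stay as the last step left them, time stands still between calls to the robot, and variables do not carry over. Pictures are saved under pics/ and viewed, at most 14 in all, crops included, and the job is handed in when it is done.

Besides the shell and the picture viewer there is one more tool, called after "Emit:" as a command line: name --argument value ..., lists and objects as JSON in quotes. play_rows: Moves the arm, as the interface text tells. Its arguments: {"type":"object","properties":{"targets":{"type":"array","items":{"type":"array"}},"newtons":{"type":"number"}},"required":["targets"]}

```bash
ls; mkdir -p pics; cat > h.py <<'E'
import numpy as np, cv2
from cell import sense, read_camera, camera_info, arm
def proj(ci,X):
    c=np.atleast_2d(X)@np.array(ci["R"]).T+np.array(ci["t"])
    s=c[:,:2]/c[:,2:]; r2=(s**2).sum(1,keepdims=True); s=s*(1+ci["k1"]*r2)
    m=np.array(ci["mtx"]); return s@m[:2,:2].T+m[:2,2]
def ray(ci,uv):
    m=np.array(ci["mtx"]); uv=np.atleast_2d(np.float64(uv))
    s=cv2.undistortPoints(uv.reshape(-1,1,2),m,np.array([ci["k1"],0,0,0.])).reshape(-1,2)
    R=np.array(ci["R"]);d=np.c_[s,np.ones(len(s))]@R
    return -R.T@np.array(ci["t"]),d
def onz(ci,uv,z):
    o,d=ray(ci,uv); return o+d*((z-o[2])/d[:,2])[:,None]
def tri(c1,u1,c2,u2):
    o1,d1=ray(c1,u1);o2,d2=ray(c2,u2);A=np.c_[d1[0],-d2[0]]
    s=np.linalg.lstsq(A,o2-o1,rcond=None)[0];p=o1+s[0]*d1[0];q=o2+s[1]*d2[0]
    return (p+q)/2,np.linalg.norm(p-q)
E
python3 - <<'E'
from h import *
s=sense();print({k:np.round(v,2) for k,v in s.items()})
for n in ["scene","side","wrist"]:
    ci=camera_info(n);im=read_camera(n);np.save(f"pics/{n}0.npy",im)
    cv2.imwrite(f"pics/{n}0.png",cv2.resize(im,(800,600)))
    print(n,np.round(ci["mtx"],1).tolist(),ci["k1"],np.round(ci["R"],3).tolist(),np.round(-np.array(ci["R"]).T@np.array(ci["t"])))
E
```

```text
pics
{'clock': np.float64(0.0), 'q': array([-80.69,  30.78,  -0.25,  88.17,   0.15,  61.15,  -4.08]), 'qvel': array([ 0.07, -0.05, -0.11, -0.03,  0.11,  0.01,  0.01]), 'effort': array([-0.000e+00, -5.710e+01,  9.900e-01, -2.516e+01, -6.000e-02,
        2.000e-02,  0.000e+00]), 'eef_pos': array([147.29, 632.49, 237.88]), 'tool_rot': array([[-0.97,  0.23, -0.  ],
       [ 0.23,  0.97, -0.  ],
       [-0.  , -0.  , -1.  ]]), 'contact_force': array([ 0.25, -0.64, -0.59]), 'moment': array([ 0.02, -0.03,  0.03]), 'finger_force': np.float64(0.0), 'grip_width': np.float64(87.88)}
scene [[413.1, 0.0, 257.0], [0.0, 413.1, 193.1], [0.0, 0.0, 1.0]] -0.11108050274788159 [[0.678, -0.734, 0.023], [-0.436, -0.428, -0.792], [0.591, 0.527, -0.61]] [ -43. -538.  753.]
side [[488.6, 0.0, 253.6], [0.0, 488.6, 188.2], [0.0, 0.0, 1.0]] -0.19290596866282736 [[0.984, -0.178, -0.019], [-0.123, -0.594, -0.795], [0.13, 0.785, -0.606]] [  350. -1101.   988.]
wrist [[300.7, 0.0, 253.5], [0.0, 300.7, 184.8], [0.0, 0.0, 1.0]] 0.011857883408908913 [[0.227, 0.974, -0.002], [0.924, -0.215, 0.317], [0.308, -0.073, -0.949]] [ 67. 652. 384.]
```

View pics/scene0.png

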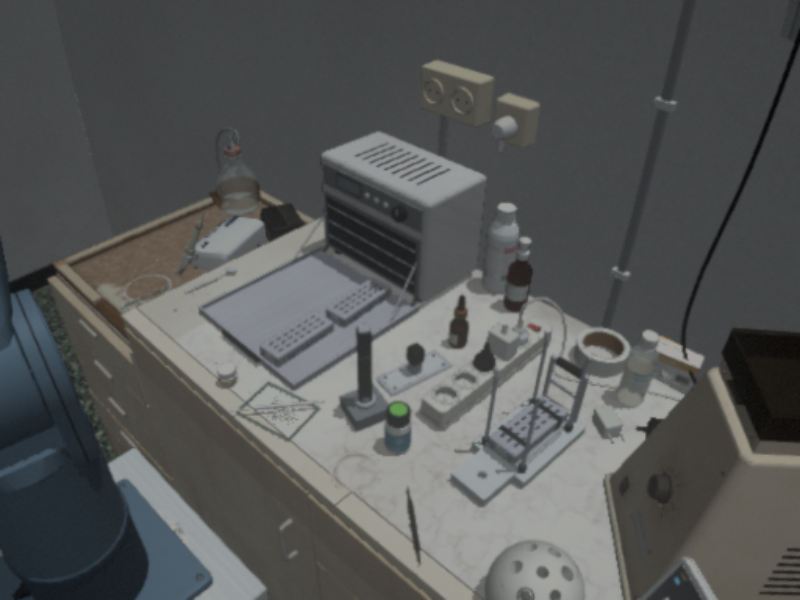

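View pics/side0.png

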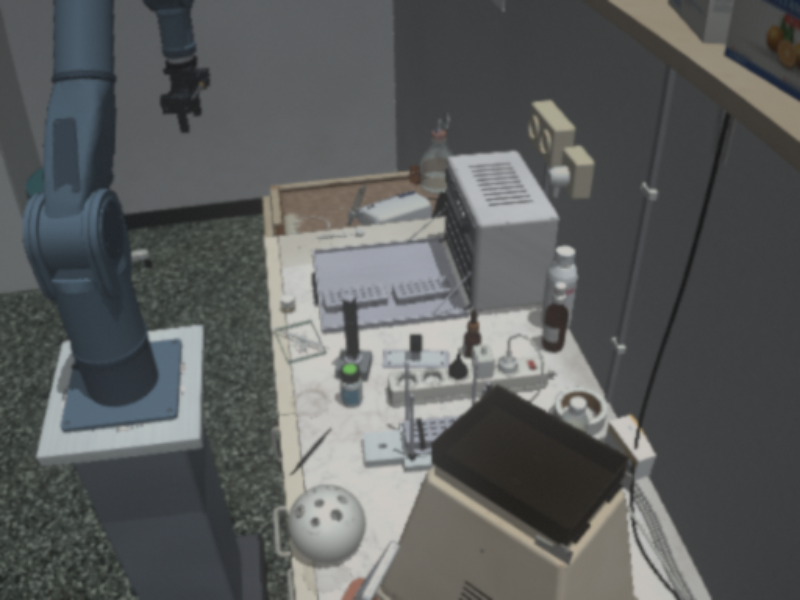

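The scene view (800x600 scale) shows two cassettes in the tray near (297,338) and (357,300), and the stop in its block with its top at (364,328). The plate grip is at (415,352) and the rack tongue hole at (482,475). The jar is at (398,425) and the dropper at (459,325). The side view agrees, with the toaster-like box hiding part of the rack.

```bash
python3 - <<'E'
from h import *
c1=camera_info("scene");c2=camera_info("side")
k=.64
def P(n,uv,z): print(n,np.round(onz(c1,np.array(uv)*k,z)[0]))
P("cas1",(297,338),28);P("cas2",(357,300),28)
P("stop top",(364,326),174);P("holder near corner? top",(367,408),24)
P("grip top",(415,345),58);P("hole",(482,475),18)
P("plate L",(376,382),5);P("plate R",(452,368),5)
for n,uv in [("tongueL",(453,476)),("tongue near",(486,500))]:P(n,uv,18)
for n,uv in [("rod1",(492,368)),("rod2",(547,330)),("rodbase",(522,468))]:P(n,uv,169 if "base" not in n else 18)
P("jar",(398,410),81);P("dropper",(462,298),109)
P("tray front corner",(290,378),16);P("trayleft",(203,307),16)
print(tri(c1,np.array((364,326))*k,c2,np.array((350,297))*k))
print(tri(c1,np.array((415,345))*k,c2,np.array((415,337))*k))
print(tri(c1,np.array((482,475))*k,c2,np.array((379,448))*k))
for n in("scene0",):
    im=np.load(f"pics/{n}.npy");cv2.imwrite("pics/crop1.png",cv2.resize(im[200:330,200:390],(800,547),interpolation=cv2.INTER_CUBIC))
E
```

```text
cas1 [460. 147.  28.]
cas2 [606. 151.  28.]
stop top [441. -38. 174.]
holder near corner? top [432. -51.  24.]
grip top [562. -31.  58.]
hole [ 457. -253.   18.]
plate L [495.  -8.   5.]
plate R [608. -76.   5.]
tongueL [ 428. -224.   18.]
tongue near [ 427. -282.   18.]
rod1 [ 502. -216.  169.]
rod2 [ 620. -226.  169.]
rodbase [ 506. -287.   18.]
jar [ 422. -123.   81.]
dropper [659. -46. 109.]
tray front corner [396.  91.  16.]
trayleft [402. 350.  16.]
(array([443.57260414, -35.03021248, 170.56771777]), np.float64(0.22294434786955897))
(array([560.68166879, -32.42750167,  57.39104641]), np.float64(2.8621738214128807))
(array([ 455.21690264, -254.42479141,   17.65868225]), np.float64(3.9673105049734354))
```

View pics/crop1.png

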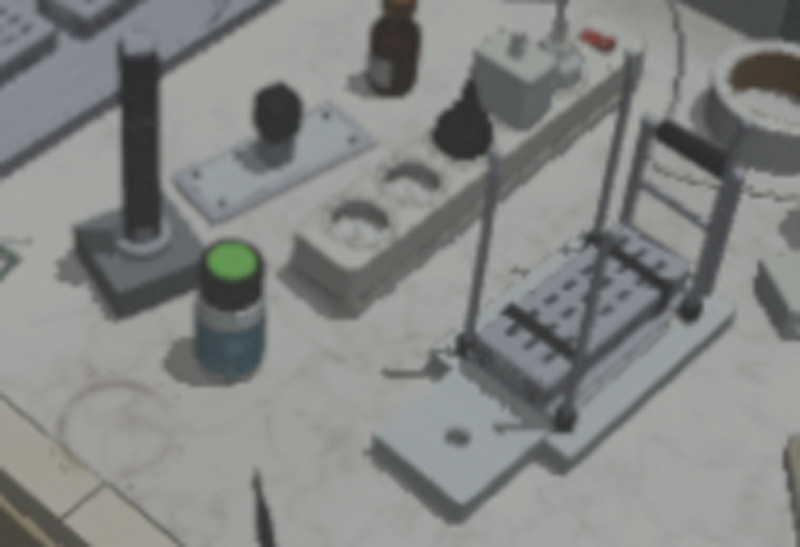

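```bash
cat >> h.py <<'E'
def go(*pts):
    """pts: (x,y,z,yaw of tool x or None) -> shift cm and roll units"""
    s=sense();p=np.array(s["eef_pos"]);R=np.array(s["tool_rot"]);y0=np.degrees(np.arctan2(R[1,0],R[0,0]))
    R=np.c_[[np.cos(np.radians(y0)),np.sin(np.radians(y0)),0],[np.sin(np.radians(y0)),-np.cos(np.radians(y0)),0],[0,0,-1]] if 1 else R
    for q in pts:
        d=R.T@(np.array(q[:3])-p)/10; r=0 if q[3] is None else -((q[3]-y0+180)%360-180)/5
        n=np.linalg.norm(d)/4.17
        print("shift",np.round(d,2),"roll",round(r,2),"rows~",int(max(n,abs(r)*5/7.16)+1))
    print("t",round(float(s["clock"]),2),"pos",np.round(p,1),"yaw",round(y0,2),"F",np.round(s["contact_force"],1),"grip",np.round(s["grip_width"],1))
def shot(n,f):
    ci=camera_info(n);im=read_camera(n);np.savez(f"pics/{f}.npz",im=im,**ci);return ci,im
def load(f):
    z=np.load(f"pics/{f}.npz");return {k:(z[k] if k!="k1" else float(z[k])) for k in("mtx","k1","R","t")},z["im"]
E
python3 -c "
from h import *
go((400,350,330,180),(480,-130,330,180))
print(np.array(sense()['tool_rot']))"
```

```text
shift [-31.02 -21.79  -9.2 ] roll -2.62 rows~ 10
shift [-49.69 -66.73  -9.2 ] roll -2.62 rows~ 21
t 0.15 pos [147.3 632.6 238. ] yaw 166.89 F [0.2 0.6 0.9] grip 88.1
[[-9.73944856e-01  2.26784846e-01 -2.27880066e-04]
 [ 2.26784945e-01  9.73943940e-01 -1.33808333e-03]
 [-8.15146122e-05 -1.35489914e-03 -9.99999079e-01]]
```

Emit:
play_rows --targets '[[-1,[-31,-21.8,-9.2],-2.6],[-1,[-31,-21.8,-9.2],-2.6],[-1,[-31,-21.8,-9.2],-2.6],[-1,[-31,-21.8,-9.2],-2.6],[-1,[-31,-21.8,-9.2],-2.6],[-1,[-31,-21.8,-9.2],-2.6],[-1,[-31,-21.8,-9.2],-2.6],[-1,[-31,-21.8,-9.2],-2.6],[-1,[-49.7,-66.7,-9.2],-2.6],[-1,[-49.7,-66.7,-9.2],-2.6],[-1,[-49.7,-66.7,-9.2],-2.6],[-1,[-49.7,-66.7,-9.2],-2.6],[-1,[-49.7,-66.7,-9.2],-2.6],[-1,[-49.7,-66.7,-9.2],-2.6],[-1,[-49.7,-66.7,-9.2],-2.6],[-1,[-49.7,-66.7,-9.2],-2.6],[-1,[-49.7,-66.7,-9.2],-2.6],[-1,[-49.7,-66.7,-9.2],-2.6],[-1,[-49.7,-66.7,-9.2],-2.6],[-1,[-49.7,-66.7,-9.2],-2.6]]'

```text
clock: 1.82
eef_pos: [472.6, -98.2, 330.1]
tool_rot: [[-1.0, 0.002, 0.0], [0.002, 1.0, 0.0], [-0.0, 0.0, -1.0]]
contact_force: [1.9, 1.7, 0.0]
grip_width: 88.5
finger_force: 0.0
```

```bash
python3 -c "
from h import *
go((480,-130,330,180))
ci,im=shot('wrist','w1');cv2.imwrite('pics/w1.png',cv2.resize(im,(800,600),interpolation=cv2.INTER_CUBIC))
"
```

```text
shift [-0.74 -3.18  0.01] roll -0.02 rows~ 1
t 1.82 pos [472.6 -98.2 330.1] yaw 179.9 F [1.9 1.7 0. ] grip 88.5
```

View pics/w1.png

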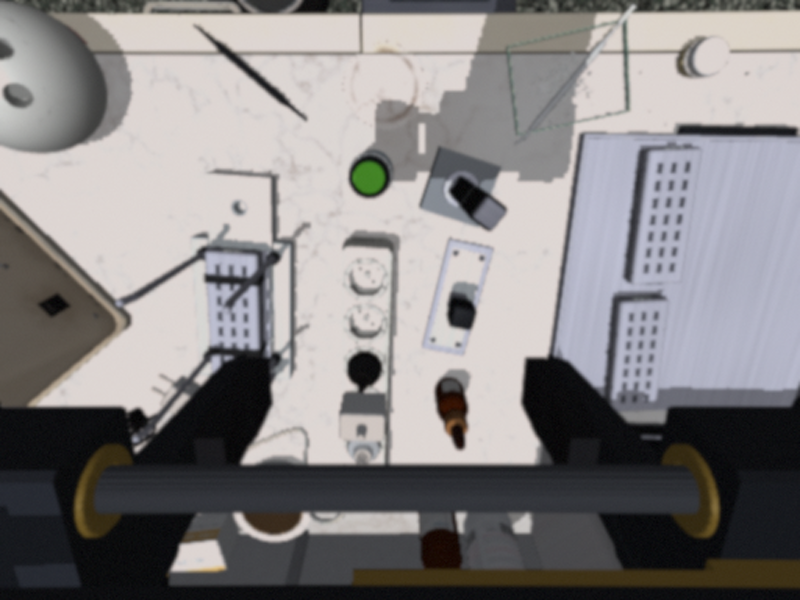

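Right in this wrist view is +y and down is +x. It shows two cassettes in the tray at (663,215) and (640,345), and the stop top at (490,210) on the block with its foot at (460,188). The plate is at (458,297), the tongue hole at (239,207) and the strapped cassette at (235,300).

```bash
python3 - <<'E'
from h import *
ci,im=load("w1");k=.64
def P(n,uv,z): print(n,np.round(onz(ci,np.array(uv)*k,z),1).tolist())
P("holder",[(440,148),(500,162),(420,205)],24)
P("plate",[(451,239),(493,247),(423,345),(463,354)],5)
P("griptop",[(459,313)],58)
P("hole",[(239,207)],18)
P("tongue edge",[(275,175),(275,235),(212,171)],18)
P("runneredge",[(292,240),(293,372)],18)
P("stop top",[(490,210)],174);P("foot",[(460,188)],32)
P("c1",[(645,147),(697,150),(630,282),(680,284)],28)
P("c2",[(617,298),(664,298)],28)
P("jar",[(370,177)],81)
a=im[80:160,255:335];b=im[90:250,110:200]
cv2.imwrite("pics/crop2.png",np.hstack([cv2.resize(a,(450,450),interpolation=cv2.INTER_CUBIC),cv2.resize(b,(338,600),interpolation=cv2.INTER_CUBIC)[:450]]))
E
```

```text
holder [[404.7, -57.6, 24.0], [417.3, -1.5, 24.0], [456.8, -75.3, 24.0]]
plate [[494.2, -42.2, 5.0], [502.6, 1.2, 5.0], [612.9, -68.8, 5.0], [623.9, -24.4, 5.0]]
griptop [[554.4, -38.3, 58.0]]
hole [[459.4, -250.4, 18.0]]
tongue edge [[429.2, -213.0, 18.0], [487.0, -217.9, 18.0], [425.5, -272.1, 18.0]]
runneredge [[492.0, -201.4, 18.0], [638.7, -210.9, 18.0]]
stop top [[438.0, -37.9, 174.0]]
foot [[440.0, -38.7, 32.0]]
c1 [[404.5, 128.3, 28.0], [407.4, 175.7, 28.0], [533.3, 135.0, 28.0], [535.5, 184.8, 28.0]]
c2 [[550.2, 124.5, 28.0], [550.3, 171.6, 28.0]]
jar [[425.5, -119.5, 81.0]]
```

View pics/crop2.png

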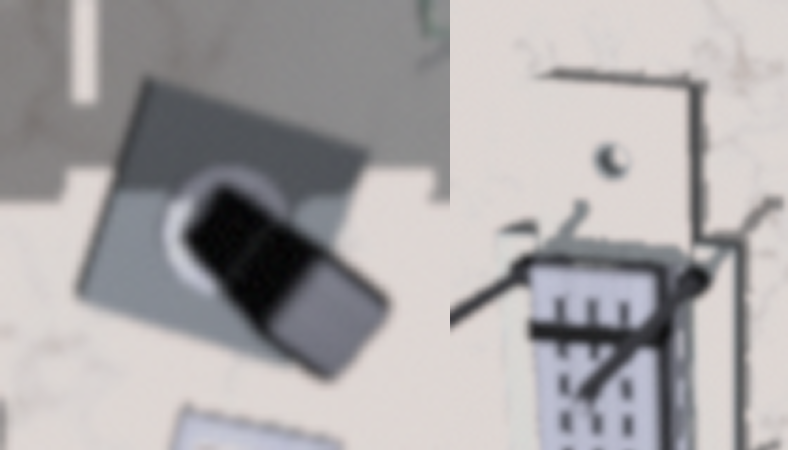

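The stop's top face shows as a grey quad with crop corners (320,258), (390,303), (330,380) and (265,330). The tongue hole sits at crop (612,160) on the right.

```bash
python3 - <<'E'
from h import *
ci,im=load("w1")
q=np.array([(320,258),(390,303),(330,380),(265,330)])/5.625+[255,80]
w=onz(ci,q,174)[:,:2];print(w.round(1),w.mean(0))
for i in range(4):
    d=w[(i+1)%4]-w[i];print(np.linalg.norm(d).round(1),np.degrees(np.arctan2(d[1],d[0])).round(1))
h=onz(ci,np.array([(148,78),(368,152),(80,295)])/5.625+[255,80],24)[:,:2]
print(h.round(1),(h[1]+h[2])/2,np.degrees(np.arctan2(*(h[2]-h[0])[::-1])),np.linalg.norm(h[2]-h[0]),np.linalg.norm(h[1]-h[0]))
# far-end rods/runner
E
```

```text
[[429.6 -40.1]
 [437.5 -27.2]
 [451.4 -37. ]
 [442.3 -49.2]] [440.18852972 -38.39697182]
15.2 58.4
17.0 -35.3
15.2 -126.7
15.6 144.5
[[403.5 -58. ]
 [422.   -0.6]
 [458.7 -74.6]] [440.34650662 -37.59392528] -16.707731632710882 57.57721086585245 60.34491896927827
```

```bash
python3 -c "
from h import *
go((440.3,-38,230,145),(440.3,-38,132,145))"
```

```text
shift [ 3.38  6.87 10.07] roll 6.88 rows~ 5
shift [ 3.38  6.87 19.87] roll 6.88 rows~ 6
t 1.87 pos [ 473.4 -107.1  330.7] yaw 179.38 F [ 0.3 -6.2  0.9] grip 87.8
```

Emit:
play_rows --targets '[[-1,[0,0,0],0],[-1,[0,0,0],0],[-1,[0,0,0],0]]'

```text
clock: 2.12
eef_pos: [472.6, -94.7, 329.6]
tool_rot: [[-1.0, -0.0, -0.001], [-0.0, 1.0, 0.001], [0.001, 0.001, -1.0]]
contact_force: [-0.1, 0.1, -0.2]
grip_width: 87.9
finger_force: 0.0
```

```bash
python3 -c "
from h import *
go((440.3,-38,230,145),(440.3,-38,132,145))"
```

```text
shift [3.23 5.67 9.96] roll 7.0 rows~ 5
shift [ 3.23  5.67 19.76] roll 7.0 rows~ 5
t 2.12 pos [472.6 -94.7 329.6] yaw -180.0 F [-0.1  0.1 -0.2] grip 87.9
```

Emit:
play_rows --targets '[[-1,[3.2,5.7,7],7],[-1,[3.2,5.7,7],7],[-1,[3.2,5.7,7],7],[-1,[3.2,5.7,7],7],[-1,[3.2,5.7,7],7],[-1,[3.2,5.7,7],7],[-1,[3.2,5.7,7],7],[-1,[3.2,5.7,7],7]]'

```text
clock: 2.78
eef_pos: [440.9, -38.3, 260.0]
tool_rot: [[-0.821, 0.571, 0.0], [0.571, 0.821, 0.0], [-0.0, 0.0, -1.0]]
contact_force: [0.5, 0.2, 0.4]
grip_width: 88.4
finger_force: 0.0
```

```bash
python3 -c "
from h import *
ci,im=shot('wrist','w2')
go((440.3,-38,230,145),(440.3,-38,132,145))
print(proj(ci,[[440.3,-38,174],[440.3,-38,32]]))
cv2.imwrite('pics/w2.png',cv2.resize(im[100:350,100:412],(748,600),interpolation=cv2.INTER_CUBIC))
"
```

```text
shift [0.09 0.01 3.  ] roll 0.02 rows~ 1
shift [9.00e-02 1.00e-02 1.28e+01] roll 0.02 rows~ 4
t 2.83 pos [441.  -38.6 260. ] yaw 145.1 F [-0.2 -0.6  0.1] grip 88.1
[[253.19801386 189.8297175 ]
 [253.29634801 152.49749698]]
```

View pics/w2.png

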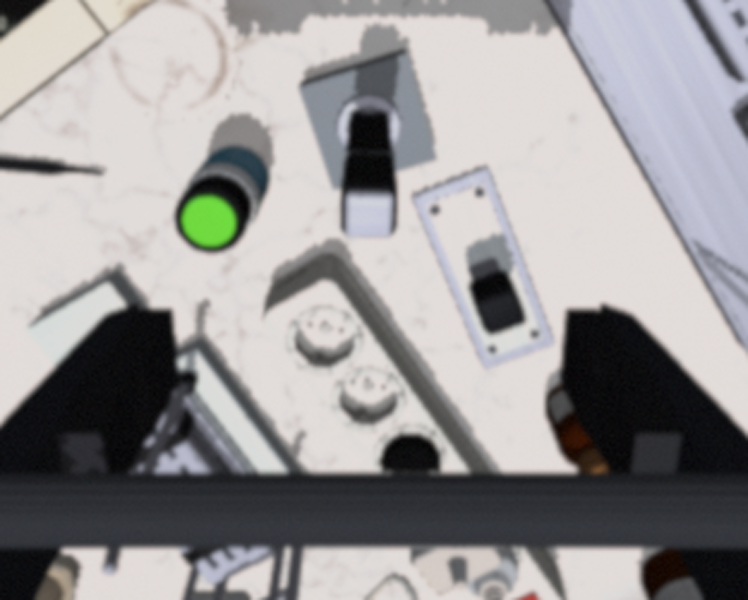

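The predicted top falls at crop (368,215) and the stop's top face is seen at (368,214), squared up. So I go down and grip.

Emit:
play_rows --newtons 40 --targets '[[-1,[0.1,0,8],0],[-1,[0.1,0,8],0],[-1,[0.1,0,12.8],0],[-1,[0.1,0,12.8],0],[-1,[0.1,0,12.8],0],[-1,[0.1,0,12.8],0],[-1,[0.1,0,12.8],0],[-1,[0.1,0,12.8],0],[1,[0.1,0,12.8],0],[1,[0.1,0,12.8],0],[1,[0.1,0,12.8],0],[1,[0.1,0,12.8],0],[1,[0.1,0,12.8],0],[1,[0.1,0,12.8],0],[1,[0.1,0,12.8],0],[1,[0.1,0,12.8],0]]'

```text
clock: 4.17
eef_pos: [440.1, -38.6, 131.8]
tool_rot: [[-0.818, 0.575, -0.0], [0.575, 0.818, -0.0], [0.0, -0.0, -1.0]]
contact_force: [1.0, -0.3, 0.1]
grip_width: 36.7
finger_force: 0.0
```

```bash
python3 -c "
from h import *
go((441,-38.5,180,145),(441,-38.5,230,145),(480,-252,230,176))
ci,im=load('w2')
"
```

```text
shift [-0.07  0.06 -4.82] roll -0.02 rows~ 2
shift [-0.07  0.06 -9.82] roll -0.02 rows~ 3
shift [-15.54 -15.16  -9.82] roll -6.22 rows~ 6
t 4.17 pos [440.1 -38.6 131.8] yaw 144.9 F [ 1.  -0.3  0.1] grip 36.7
```

Still closing.

Emit:
play_rows --targets '[[1,[0,0,0],0],[1,[0,0,0],0],[1,[0,0,0],0],[1,[0,0,0],0],[1,[0,0,0],0],[1,[0,0,0],0],[1,[0,0,0],0]]'

```text
clock: 4.75
eef_pos: [440.0, -38.5, 131.8]
tool_rot: [[-0.818, 0.575, -0.0], [0.575, 0.818, 0.0], [0.0, -0.0, -1.0]]
contact_force: [0.4, 0.5, -1.6]
grip_width: 19.5
finger_force: 39.9
```

Emit:
play_rows --targets '[[1,[0,0,-1],0],[1,[0,0,-2.5],0],[1,[0,0,-5],0],[1,[0,0,-8],0],[1,[0,0,-11],0],[1,[-3,-3,-14],-2],[1,[-6,-6,-17],-4],[1,[-9,-9,-17.8],-6.2],[1,[-12.9,-9.6,-17.8],-6.2],[1,[-12.9,-9.6,-17.8],-6.2],[1,[-12.9,-9.6,-17.8],-6.2],[1,[-12.9,-9.6,-17.8],-6.2],[1,[-12.9,-9.6,-17.8],-6.2],[1,[-12.9,-9.6,-17.8],-6.2]]'

```text
clock: 5.92
eef_pos: [489.7, -189.9, 309.6]
tool_rot: [[-0.997, 0.071, -0.001], [0.071, 0.997, 0.001], [0.001, 0.001, -1.0]]
contact_force: [0.2, 1.3, -2.6]
grip_width: 19.1
finger_force: 39.9
```

```bash
python3 -c "
from h import *
ci,im=shot('wrist','w3')
go((480,-200,310,176))
cv2.imwrite('pics/w3.png',cv2.resize(im[50:350,20:420],(800,600),interpolation=cv2.INTER_CUBIC))
"
```

```text
shift [ 0.91 -1.08 -0.04] roll -0.01 rows~ 1
t 5.97 pos [ 489.8 -189.9  309.6] yaw 175.95 F [-0.4 -0.9 -2. ] grip 19.5
```

View pics/w3.png

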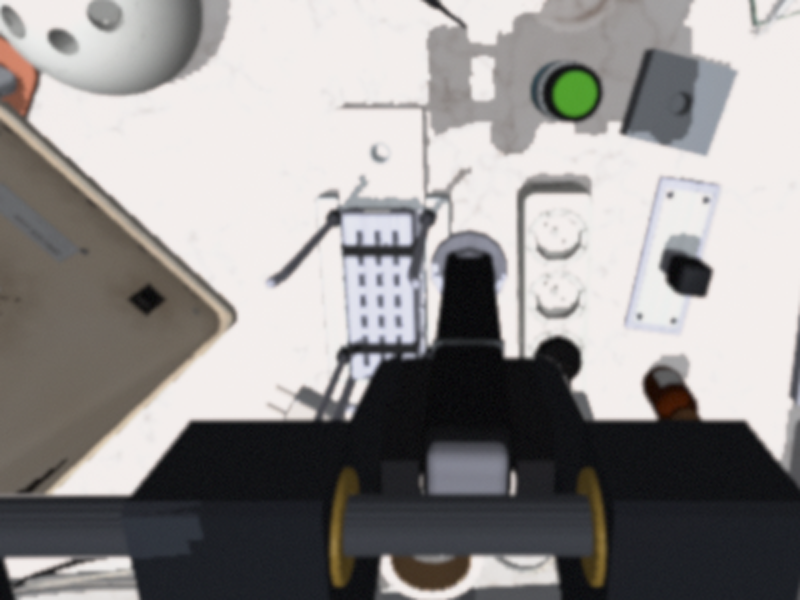

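In this view the stop hangs straight with its foot at (470,258), and the tongue hole is at (380,152). The rod clamps are at (335,216), (427,215) and (345,354). The front rod tips are at (272,281) and (413,275).

```bash
python3 - <<'E'
from h import *
ci,im=load("w3")
def P(n,uv,z): w=onz(ci,np.array(uv)/2+[20,50],z);print(n,w.round(1).tolist());return w
P("hole",[(380,152)],18);P("tongue",[(424,107),(428,180),(343,105)],18);P("tips",[(272,281),(413,275)],169);P("bases",[(335,216),(427,215),(345,354)],22)
P("bases50",[(335,216),(427,215),(345,354)],50)
s=np.array([[489.8,-189.9,201.6],[489.8,-189.9,209.6]])
print("foot pred",(proj(ci,s)-[20,50])*2)
# hole subpixel in both wrist pics
for f,z0 in(("w1",(239*.64,207*.64)),("w3",(380/2+20,152/2+50))):
    c,i=load(f);x,y=map(int,z0);p=cv2.GaussianBlur(cv2.cvtColor(i,6),(3,3),0)[y-8:y+9,x-8:x+9].astype(float)
    m=np.clip(np.median(p)-15-p,0,None);v,u=np.mgrid[y-8:y+9,x-8:x+9];print(f,p.min(),np.median(p),onz(c,[((m*u).sum()/m.sum(),(m*v).sum()/m.sum())],18))
E
```

```text
hole [[459.4, -250.2, 18.0]]
tongue [[430.5, -215.7, 18.0], [482.0, -217.7, 18.0], [425.2, -272.3, 18.0]]
tips [[501.7, -289.2, 169.0], [503.6, -218.0, 169.0]]
bases [[502.9, -288.1, 22.0], [507.0, -220.5, 22.0], [615.0, -296.0, 22.0]]
bases50 [[496.8, -281.4, 50.0], [500.6, -218.1, 50.0], [601.7, -288.8, 50.0]]
foot pred [[466.81855333 265.08556885]
 [466.82668574 270.80535797]]
w1 95.0 212.0 [[ 460.23103645 -252.46573114   18.        ]]
w3 144.0 236.0 [[ 461.03907993 -253.48945427   18.        ]]
```

```bash
python3 -c "
from h import *
go((471,-251.7,260,176.1),(471,-251.7,145,176.1))
"
```

```text
shift [ 1.44 -6.3   4.96] roll -0.03 rows~ 2
shift [ 1.44 -6.3  16.46] roll -0.03 rows~ 5
t 5.97 pos [ 489.8 -189.9  309.6] yaw 175.95 F [-0.4 -0.9 -2. ] grip 19.5
```

Emit:
play_rows --targets '[[1,[1.4,-6.3,2],0],[1,[1.4,-6.3,5],0],[1,[1.4,-6.3,5],0],[1,[1.4,-6.3,8],0],[1,[1.4,-6.3,11],0],[1,[1.4,-6.3,14],0],[1,[1.4,-6.3,16],0],[1,[1.4,-6.3,16.2],0],[1,[1.4,-6.3,16.2],0],[1,[1.4,-6.3,16.2],0],[1,[1.4,-6.3,16.2],0]]'

```text
clock: 6.88
eef_pos: [473.1, -253.4, 149.6]
tool_rot: [[-0.997, 0.071, 0.003], [0.071, 0.997, -0.001], [-0.003, -0.001, -1.0]]
contact_force: [0.0, -0.8, -2.6]
grip_width: 20.0
finger_force: 39.9
```

```bash
python3 -c "
from h import *
go((471,-251.7,138,176.1))
im=read_camera('side');np.save('pics/s2.npy',im)
"
```

```text
shift [0.22 0.15 1.16] roll -0.04 rows~ 1
t 6.88 pos [ 473.1 -253.4  149.6] yaw 175.91 F [ 0.  -0.8 -2.6] grip 20.0
```

Emit:
play_rows --targets '[[1,[0.2,0.15,0.3],0],[1,[0.2,0.15,0.6],0],[1,[0.2,0.15,0.8],0],[1,[0.2,0.15,0.9],0],[1,[0.2,0.15,0.9],0],[1,[0.2,0.15,0.9],0]]'

```text
clock: 7.43
eef_pos: [470.0, -251.5, 138.8]
tool_rot: [[-0.997, 0.072, -0.0], [0.072, 0.997, -0.0], [0.0, -0.0, -1.0]]
contact_force: [-0.2, -0.7, -2.6]
grip_width: 20.0
finger_force: 39.9
```

Emit:
play_rows --targets '[[1,[0,0,0.05],0],[1,[0,0,0.1],0],[1,[0,0,0.15],0],[1,[0,0,0.15],0]]'

```text
clock: 7.77
eef_pos: [470.3, -251.7, 137.7]
tool_rot: [[-0.997, 0.072, 0.001], [0.072, 0.997, -0.0], [-0.001, -0.0, -1.0]]
contact_force: [-0.2, -0.4, 0.5]
grip_width: 19.5
finger_force: 39.9
```

Emit:
play_rows --targets '[[1,[0,0,0.05],0],[1,[0,0,0.1],0],[1,[0,0,0.1],0],[1,[0,0,0.1],0]]'

```text
clock: 8.1
eef_pos: [470.7, -251.8, 137.4]
tool_rot: [[-0.997, 0.072, 0.002], [0.072, 0.997, -0.0], [-0.002, -0.0, -1.0]]
contact_force: [-1.4, 0.5, 8.9]
grip_width: 19.8
finger_force: 39.9
```

Emit:
play_rows --targets '[[1,[0.1,0,0],0],[1,[0.2,0,0],0],[1,[0.3,0,0],0],[1,[0.4,0,0],0],[1,[0.5,0,0],0],[1,[0.6,0,0],0],[1,[0.6,0,0],0]]'

```text
clock: 8.68
eef_pos: [465.9, -251.5, 137.4]
tool_rot: [[-0.997, 0.071, 0.004], [0.071, 0.997, -0.001], [-0.004, -0.001, -1.0]]
contact_force: [2.6, 0.5, 5.4]
grip_width: 19.8
finger_force: 40.0
```

Emit:
play_rows --targets '[[1,[0.1,0,0.02],0],[1,[0.2,0,0.04],0],[1,[0.2,0,0.04],0]]'

```text
clock: 8.93
eef_pos: [464.2, -251.4, 137.2]
tool_rot: [[-0.997, 0.071, 0.005], [0.071, 0.997, -0.001], [-0.005, -0.001, -1.0]]
contact_force: [3.0, 1.0, 7.1]
grip_width: 19.8
finger_force: 40.0
```

Emit:
play_rows --targets '[[1,[0.1,0,0.03],0],[1,[0.2,0,0.06],0],[1,[0.2,0,0.06],0]]'

```text
clock: 9.18
eef_pos: [462.5, -251.4, 137.0]
tool_rot: [[-0.997, 0.071, 0.005], [0.071, 0.997, -0.001], [-0.005, -0.001, -1.0]]
contact_force: [2.6, 1.9, 10.7]
grip_width: 20.1
finger_force: 40.0
```

Emit:
play_rows --targets '[[1,[0.1,0,0.02],0],[1,[0.2,0,0.04],0],[1,[0.2,0,0.04],0]]'

```text
clock: 9.43
eef_pos: [460.6, -251.4, 136.8]
tool_rot: [[-0.997, 0.072, 0.005], [0.072, 0.997, -0.002], [-0.006, -0.001, -1.0]]
contact_force: [2.3, 1.1, 11.6]
grip_width: 19.6
finger_force: 40.0
```

Emit:
play_rows --targets '[[1,[0.1,0,0],0],[1,[0.2,0,0],0],[1,[0.2,0,0],0]]'

```text
clock: 9.68
eef_pos: [458.3, -251.2, 136.6]
tool_rot: [[-0.997, 0.072, 0.005], [0.072, 0.997, -0.001], [-0.005, -0.001, -1.0]]
contact_force: [2.3, 1.2, 12.0]
grip_width: 19.4
finger_force: 40.0
```

Emit:
play_rows --targets '[[1,[0.1,0,0],0],[1,[0.2,0,0],0],[1,[0.2,0,0],0]]'

```text
clock: 9.93
eef_pos: [456.1, -251.0, 136.4]
tool_rot: [[-0.997, 0.072, 0.004], [0.072, 0.997, -0.001], [-0.005, -0.001, -1.0]]
contact_force: [2.9, 2.1, 10.3]
grip_width: 19.6
finger_force: 40.0
```

```bash
python3 -c "
from h import *
a,ia=shot('scene','sc3');b,ib=shot('wrist','w4')
for c in(a,b):print(proj(c,[[459.7,-251,18],[456,-251,30]]).round(1))
A=ia[250:330,270:370];B=ib[60:220,150:350]
cv2.imwrite('pics/c4.png',np.hstack([cv2.resize(A,(400,320),interpolation=2),cv2.resize(B,(400,320),interpolation=2)]))
"
```

```text
[[308.6 302.7]
 [308.1 300.3]]
[[253.8 181.8]
 [253.5 182.1]]
```

View pics/c4.png

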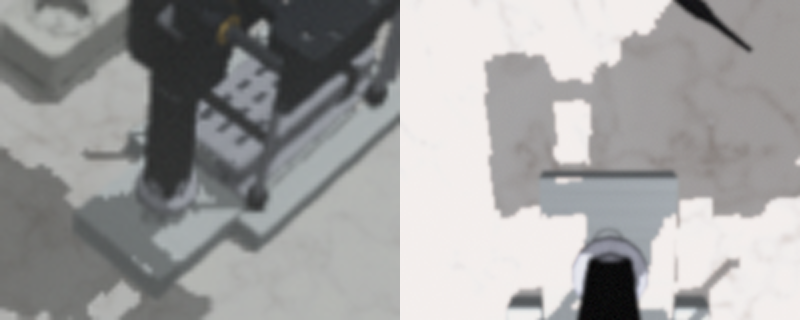

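The left half shows the foot standing on the tongue. The wrist half shows the tongue end at row 175 and the foot's rim, with a faint arc of what may be the hole's far edge just above it at (610,233).

```bash
python3 -c "
from h import *
c,im=load('w4')
print(onz(c,[(254,146.5),(254,147.5),(220,147),(289,147),(255,176.5),(255,179)],18).round(1))
print('foot top arc',onz(c,[(255,178.5),(255,180),(236.5,190),(274.5,190)],38).round(1))
print(im[165:192,250:262].mean(1).astype(int).tolist())
print(sense()['eef_pos'],sense()['contact_force'])
"
```

```text
[[ 426.8 -248.5   18. ]
 [ 427.7 -248.5   18. ]
 [ 425.1 -278.6   18. ]
 [ 429.5 -217.5   18. ]
 [ 454.6 -249.5   18. ]
 [ 457.  -249.7   18. ]]
foot top arc [[ 450.3 -249.3   38. ]
 [ 451.6 -249.4   38. ]
 [ 459.5 -265.9   38. ]
 [ 461.8 -233.3   38. ]]
[[169, 164, 158], [169, 164, 158], [169, 164, 158], [170, 165, 159], [171, 165, 160], [171, 166, 160], [171, 165, 160], [170, 164, 159], [164, 160, 154], [155, 150, 145], [151, 146, 141], [152, 148, 143], [146, 141, 137], [126, 121, 118], [115, 108, 106], [130, 119, 118], [149, 136, 135], [158, 144, 143], [159, 146, 145], [157, 144, 143], [148, 135, 134], [126, 115, 114], [103, 94, 93], [95, 86, 86], [88, 80, 80], [67, 61, 60], [36, 32, 32]]
[ 456.20875615 -250.94546168  136.38747901] [ 2.03709401  1.23751856 10.53507771]
```

The foot lags the tool by about 10 mm because the stop has tilted between the pads, so the pin isn't at the hole yet. I'll grip harder, press less and keep sliding.

Emit:
play_rows --newtons 60 --targets '[[1,[0,0,-0.05],0],[1,[0,0,-0.05],0],[1,[0.1,0,-0.05],0],[1,[0.2,0,-0.05],0],[1,[0.3,0,-0.05],0],[1,[0.3,0,-0.05],0]]'

```text
clock: 10.53
eef_pos: [453.0, -250.8, 136.4]
tool_rot: [[-0.997, 0.072, 0.004], [0.072, 0.997, -0.002], [-0.004, -0.001, -1.0]]
contact_force: [4.2, 0.9, 6.1]
grip_width: 19.6
finger_force: 60.0
```

Emit:
play_rows --targets '[[1,[0.1,0,0],0],[1,[0.2,0,0],0],[1,[0.2,0,0],0]]'

```text
clock: 10.78
eef_pos: [447.5, -249.6, 134.9]
tool_rot: [[-0.997, 0.072, -0.003], [0.072, 0.997, 0.001], [0.003, 0.001, -1.0]]
contact_force: [-0.5, 0.1, -2.7]
grip_width: 19.4
finger_force: 60.0
```

```bash
python3 -c "
from h import *
b,ib=shot('wrist','w5');g=ib[140:200,250:262].mean((1,2));print(g.astype(int))
h=ib[170:215].mean(2);print(sense()['eef_pos'],sense()['contact_force'])
for r in range(180,200,4):
  print(r,ib[r,225:285].mean(1).astype(int).tolist())
"
```

```text
[157 157 157 157 157 157 156 156 156 155 155 156 156 156 150 133 109  92
  90 109 139 158 164 165 165 164 162 161 162 163 163 164 164 165 163 156
 136 115 117 134 146 149 149 144 128 104  92  89  71  42  19  11  10  11
  10  11  10  11  11  11]
[ 447.20638111 -249.47561603  134.57689678] [ 0.28792063 -1.28113671 -2.80217241]
180 [239, 239, 239, 239, 239, 239, 239, 239, 239, 239, 240, 239, 239, 238, 233, 217, 189, 155, 128, 118, 120, 130, 138, 142, 143, 145, 148, 150, 150, 148, 146, 146, 145, 144, 144, 144, 140, 135, 128, 119, 120, 135, 150, 159, 163, 166, 166, 166, 167, 169, 183, 210, 223, 229, 236, 238, 239, 239, 239, 239]
184 [239, 239, 239, 239, 239, 239, 239, 240, 239, 239, 239, 239, 232, 210, 162, 131, 130, 139, 144, 147, 148, 148, 147, 144, 140, 137, 131, 124, 117, 113, 114, 117, 124, 131, 138, 143, 147, 150, 153, 154, 154, 150, 142, 129, 125, 137, 155, 164, 164, 165, 171, 196, 227, 237, 239, 239, 239, 239, 239, 239]
188 [239, 239, 239, 239, 239, 240, 240, 239, 239, 239, 236, 223, 192, 168, 168, 170, 169, 153, 115, 69, 40, 30, 32, 42, 50, 61, 72, 82, 89, 94, 91, 87, 80, 68, 54, 43, 34, 28, 33, 54, 94, 132, 148, 149, 144, 135, 129, 138, 159, 191, 224, 235, 238, 239, 239, 239, 239, 239, 239, 239]
192 [239, 239, 239, 239, 239, 239, 239, 239, 239, 234, 223, 220, 226, 231, 232, 230, 218, 167, 95, 37, 12, 9, 10, 11, 10, 10, 10, 11, 12, 10, 10, 13, 11, 8, 11, 11, 8, 9, 9, 14, 43, 91, 130, 144, 147, 150, 162, 172, 173, 200, 230, 238, 239, 239, 239, 239, 239, 239, 239, 239]
196 [239, 239, 239, 239, 239, 239, 239, 239, 239, 233, 223, 222, 228, 231, 230, 219, 174, 102, 42, 9, 8, 7, 11, 10, 8, 13, 7, 12, 12, 12, 11, 8, 9, 10, 12, 10, 8, 10, 9, 10, 18, 46, 92, 129, 151, 163, 170, 172, 194, 227, 238, 239, 240, 239, 239, 239, 239, 239, 240, 239]
```

```bash
python3 -c "
from h import *
c,im=load('w5')
print(onz(c,[(255,157.5)],18).round(1))
for z in(30,34,38):print(z,onz(c,[(255,177.2),(255,184.5),(239.5,184),(269,184),(238,188),(271,188)],z).round(1).tolist())
"
```

```text
[[ 427.  -246.7   18. ]]
30 [[441.7, -247.8, 30.0], [448.3, -248.2, 30.0], [446.9, -261.8, 30.0], [448.8, -236.0, 30.0], [450.5, -263.4, 30.0], [452.6, -234.4, 30.0]]
34 [[440.5, -247.7, 34.0], [447.0, -248.2, 34.0], [445.6, -261.5, 34.0], [447.5, -236.1, 34.0], [449.2, -263.1, 34.0], [451.2, -234.6, 34.0]]
38 [[439.3, -247.6, 38.0], [445.7, -248.1, 38.0], [444.3, -261.2, 38.0], [446.1, -236.2, 38.0], [447.8, -262.8, 38.0], [449.8, -234.7, 38.0]]
```

The foot centre is now near x=458 and the load is gone, so the pin is at the hole. I'll lower while bringing the tool back over it.

Emit:
play_rows --targets '[[1,[0,0,0.1],0],[1,[0,0,0.2],0],[1,[0,0,0.3],0],[1,[0,0,0.3],0]]'

```text
clock: 11.17
eef_pos: [448.5, -249.8, 131.9]
tool_rot: [[-0.997, 0.072, -0.001], [0.072, 0.997, 0.0], [0.001, 0.0, -1.0]]
contact_force: [-0.6, -0.6, -2.8]
grip_width: 19.5
finger_force: 60.0
```

Emit:
play_rows --targets '[[1,[-0.1,0,0.05],0],[1,[-0.2,0,0.1],0],[1,[-0.3,0,0.15],0],[1,[-0.4,0,0.2],0],[1,[-0.4,0,0.2],0]]'

```text
clock: 11.58
eef_pos: [451.9, -250.4, 130.1]
tool_rot: [[-0.997, 0.072, -0.002], [0.072, 0.997, 0.0], [0.002, 0.0, -1.0]]
contact_force: [-5.2, -1.0, -0.9]
grip_width: 19.5
finger_force: 60.0
```

Emit:
play_rows --targets '[[1,[-0.1,0,0.05],0],[1,[-0.2,0,0.1],0],[1,[-0.3,0,0.1],0],[1,[-0.3,0,0.1],0]]'

```text
clock: 11.92
eef_pos: [454.6, -250.4, 129.1]
tool_rot: [[-0.997, 0.072, -0.003], [0.072, 0.997, 0.001], [0.003, 0.001, -1.0]]
contact_force: [-5.9, -1.3, 0.1]
grip_width: 19.3
finger_force: 60.0
```

Emit:
play_rows --targets '[[1,[-0.1,0,0.1],0],[1,[-0.2,0,0.2],0],[1,[-0.3,0,0.2],0],[1,[-0.3,0,0.2],0]]'

```text
clock: 12.25
eef_pos: [457.7, -250.4, 127.0]
tool_rot: [[-0.997, 0.072, -0.003], [0.072, 0.997, 0.001], [0.003, 0.001, -1.0]]
contact_force: [-5.8, -0.8, -1.0]
grip_width: 19.6
finger_force: 60.0
```

Emit:
play_rows --targets '[[1,[-0.1,0,0.1],0],[1,[-0.2,0,0.2],0],[1,[-0.2,0,0.2],0],[1,[-0.2,0,0.2],0]]'

```text
clock: 12.58
eef_pos: [460.5, -250.8, 125.6]
tool_rot: [[-0.997, 0.072, -0.001], [0.072, 0.997, 0.001], [0.001, 0.0, -1.0]]
contact_force: [-5.2, -0.4, 4.3]
grip_width: 19.7
finger_force: 60.0
```

Emit:
play_rows --targets '[[1,[0,0,0.1],0],[1,[0,0,0.2],0],[1,[0,0,0.2],0],[1,[0,0,0.2],0]]'

```text
clock: 12.92
eef_pos: [462.2, -251.3, 125.5]
tool_rot: [[-0.997, 0.072, 0.003], [0.072, 0.997, -0.0], [-0.003, 0.0, -1.0]]
contact_force: [-6.9, 2.4, 20.3]
grip_width: 19.2
finger_force: 60.0
```

```bash
python3 -c "
from h import *
go((460,-250.8,138,176.1))
a,ia=shot('scene','sc6');b,ib=shot('wrist','w6');d,id_=shot('side','sd6')
print(proj(d,[[459.7,-251,18]]))
A=ia[230:330,260:360];B=ib[100:220,190:310];u,v=map(int,proj(d,[[459.7,-251,40]])[0]);D=id_[v-50:v+50,u-50:u+50]
cv2.imwrite('pics/c6.png',np.hstack([cv2.resize(q,(266,266),interpolation=2) for q in(A,B,D)]))
"
```

```text
shift [ 0.22  0.04 -1.25] roll -0.04 rows~ 1
t 12.92 pos [ 462.2 -251.3  125.5] yaw 175.88 F [-6.9  2.4 20.3] grip 19.2
[[244.33180238 284.7145594 ]]
```

View pics/c6.png

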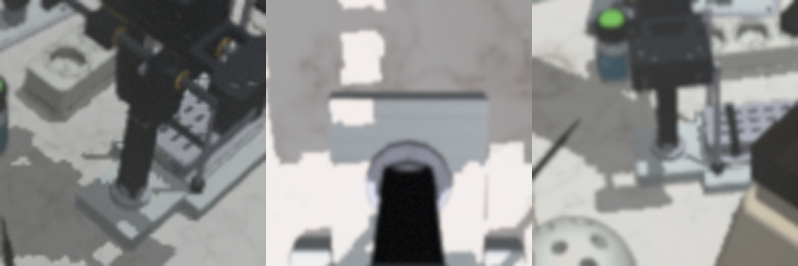

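The foot sits flat on the tongue and the shank stands upright in all three views. Next I release, rise and go to look at the tray.

Emit:
play_rows --targets '[[1,[0.1,0,-0.15],0],[1,[0.15,0,-0.2],0],[-1,[0.15,0,-0.2],0],[-1,[0.15,0,-0.2],0],[-1,[0.15,0,-0.2],0],[-1,[0.15,0,-0.2],0],[-1,[0.15,0,-0.2],0],[-1,[0.15,0,-0.2],0],[-1,[0.15,0,-1],0],[-1,[0.15,0,-3],0],[-1,[0.15,0,-6],0],[-1,[0.15,0,-10],0],[-1,[0.15,0,-14],0]]'

```text
clock: 14.15
eef_pos: [458.7, -250.7, 265.1]
tool_rot: [[-0.997, 0.072, -0.002], [0.072, 0.997, 0.0], [0.002, 0.0, -1.0]]
contact_force: [1.3, 0.7, -0.5]
grip_width: 87.6
finger_force: 0.0
```

```bash
python3 -c "
from h import *
go((450,150,270,183.5))
"
```

```text
shift [ 3.76 39.9  -0.49] roll -1.53 rows~ 10
t 14.15 pos [ 458.7 -250.7  265.1] yaw 175.85 F [ 1.3  0.7 -0.5] grip 87.6
```

```bash
python3 -c "
from h import *
shot('wrist','w7')
"
```

Emit:
play_rows --targets '[[-1,[3.8,39.9,-0.5],-1.5],[-1,[3.8,39.9,-0.5],-1.5],[-1,[3.8,39.9,-0.5],-1.5],[-1,[3.8,39.9,-0.5],-1.5],[-1,[3.8,39.9,-0.5],-1.5],[-1,[3.8,39.9,-0.5],-1.5],[-1,[3.8,39.9,-0.5],-1.5],[-1,[3.8,39.9,-0.5],-1.5],[-1,[3.8,39.9,-0.5],-1.5],[-1,[3.8,39.9,-0.5],-1.5],[-1,[3.8,39.9,-0.5],-1.5],[-1,[3.8,39.9,-0.5],-1.5],[-1,[3.8,39.9,-0.5],-1.5]]'

```text
clock: 15.28
eef_pos: [450.3, 148.7, 268.7]
tool_rot: [[-0.998, -0.058, 0.0], [-0.058, 0.998, -0.001], [-0.0, -0.001, -1.0]]
contact_force: [0.3, -1.3, -0.7]
grip_width: 88.4
finger_force: 0.0
```

```bash
python3 -c "
from h import *
ci,im=shot('wrist','w8')
go((450,150,270,183.5))
a=cv2.resize(load('w7')[1][100:340,120:380],(300,277),interpolation=2)
b=cv2.resize(im[60:372,60:480],(490,364),interpolation=2)
c=np.zeros((364,790,3),np.uint8);c[:,:490]=b;c[:277,490:]=a
cv2.imwrite('pics/w8.png',c)
"
```

```text
shift [ 0.03  0.17 -0.13] roll -0.05 rows~ 1
t 15.33 pos [450.4 148.3 268.7] yaw -176.74 F [ 0.4 -0.6  0.3] grip 88.5
```

View pics/w8.png

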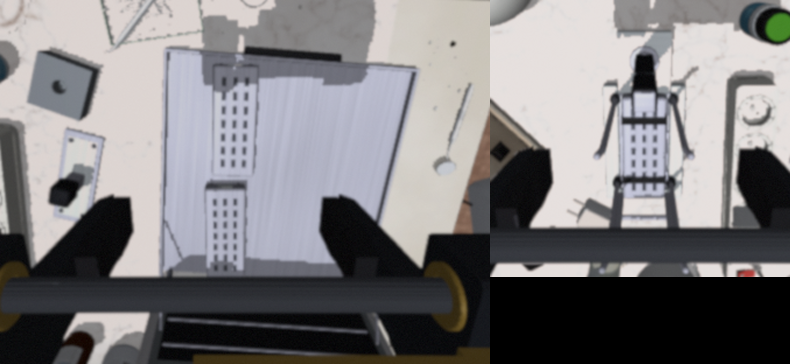

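Left: cassette 1 spans (215,66)-(254,176), cassette 2 starts at (207,185) and the rest of the tray is empty, so there are two cassettes. Right: the stop stands at the rack's open end.

```bash
python3 - <<'E'
from h import *
c,im=load("w8");k=420/490
w=onz(c,np.array([(215,66),(258,66),(254,176),(212,174),(207,186),(246,185)])*k+60,28);print(w.round(1))
# dot slots: dark blobs on light cassette top
g=cv2.cvtColor(im,6);bh=cv2.morphologyEx(g,cv2.MORPH_BLACKHAT,np.ones((7,7),np.uint8))
def slots(c,bh,box):
    x0,y0,x1,y1=box;m=(bh[y0:y1,x0:x1]>40).astype(np.uint8);n,_,st,ce=cv2.connectedComponentsWithStats(m)
    return np.array([ce[i]+[x0,y0] for i in range(1,n) if 4<=st[i,4]<=40])
for box in((242,118,280,212),(235,222,272,292)):
    p=slots(c,bh,box);w=onz(c,p,28)[:,:2];m=w.mean(0);print(len(p));print(w[np.argsort(w[:,0])].round(1).tolist())
E
```

```text
[[407.3 134.5  28. ]
 [404.6 180.8  28. ]
 [533.3 187.2  28. ]
 [533.6 136.9  28. ]
 [549.6 131.6  28. ]
 [545.6 178.5  28. ]]
24
[[421.2, 157.0], [422.3, 169.5], [422.9, 144.4], [437.6, 169.9], [438.2, 157.6], [438.6, 145.3], [453.4, 170.8], [454.0, 158.4], [454.7, 145.9], [468.6, 183.3], [470.0, 171.3], [470.2, 159.0], [470.7, 146.5], [485.4, 171.9], [486.2, 159.4], [486.9, 146.8], [500.3, 185.4], [501.3, 172.6], [502.1, 159.9], [502.7, 147.6], [517.3, 173.0], [518.0, 185.5], [518.0, 160.7], [518.5, 148.2]]
21
[[568.6, 166.1], [569.2, 153.8], [569.2, 179.6], [570.4, 141.9], [584.7, 167.2], [585.7, 155.4], [586.5, 142.7], [600.1, 168.2], [601.4, 156.1], [602.3, 143.3], [616.6, 169.3], [617.3, 157.0], [618.1, 144.2], [632.6, 170.3], [632.8, 158.4], [634.1, 145.0], [648.4, 171.4], [649.8, 146.6], [649.8, 159.2], [665.2, 159.6], [665.5, 147.2]]
```

```bash
python3 -c "
from h import *
go((470,159,70,182.1),(470,159,9,182.1))
"
```

```text
shift [-2.02  0.96 19.87] roll 0.23 rows~ 5
shift [-2.02  0.96 25.97] roll 0.23 rows~ 7
t 15.33 pos [450.4 148.3 268.7] yaw -176.74 F [ 0.4 -0.6  0.3] grip 88.5
```

Emit:
play_rows --newtons 25 --targets '[[-1,[-2,1,4],0.2],[-1,[-2,1,8],0.2],[-1,[-2,1,12],0.2],[-1,[-2,1,16],0.2],[-1,[-2,1,20],0.2],[-1,[-2,1,22],0.2],[-1,[-2,1,22],0.2],[-1,[-2,1,22],0.2],[-1,[-2,1,22],0.2]]'

```text
clock: 16.08
eef_pos: [471.0, 160.5, 50.0]
tool_rot: [[-0.999, -0.04, 0.002], [-0.04, 0.999, 0.0], [-0.002, 0.0, -1.0]]
contact_force: [0.0, 0.4, -0.2]
grip_width: 88.4
finger_force: 0.0
```

```bash
python3 -c "
from h import *
go((470,159,9,182.1))
"
```

```text
shift [ 0.11 -0.15  4.1 ] roll 0.04 rows~ 1
t 16.08 pos [471.  160.5  50. ] yaw -177.7 F [ 0.   0.4 -0.2] grip 88.4
```

Emit:
play_rows --targets '[[-1,[0.1,-0.1,2],0],[-1,[0.1,-0.1,3.2],0],[-1,[0.1,-0.1,3.9],0],[-1,[0.1,-0.1,4],0],[1,[0.1,-0.1,4],0],[1,[0.1,-0.1,4],0],[1,[0.1,-0.1,4],0],[1,[0.1,-0.1,4],0],[1,[0.1,-0.1,4],0],[1,[0.1,-0.1,4],0],[1,[0.1,-0.1,4],0],[1,[0.1,-0.1,4],0],[1,[0.1,-0.1,4],0],[1,[0.1,-0.1,4],0]]'

```text
clock: 17.25
eef_pos: [468.8, 160.1, 8.7]
tool_rot: [[-0.999, -0.042, 0.0], [-0.042, 0.999, 0.0], [-0.0, 0.0, -1.0]]
contact_force: [-2.1, -0.7, 5.9]
grip_width: 49.8
finger_force: 25.0
```

Gripped at 49.8 mm. I'll refine the rack's pose and pile height from the view over the stop, using the slot pitch of the strapped cassette as the scale.

```bash
python3 - <<'E'
from h import *
c,im=load("w7")
k=260/300
f=lambda a:np.array(a,float)*k-[490*k-120,-100]
print("tips",onz(c,f([(598,156),(690,157)]),169).round(1).tolist())
print("bases",onz(c,f([(614,99),(672,99),(617,183),(672,182)]),22).round(1).tolist())
g=cv2.cvtColor(im,6);bh=cv2.morphologyEx(g,cv2.MORPH_BLACKHAT,np.ones((7,7),np.uint8))
x0,y0=f((626,112)).astype(int);x1,y1=f((662,182)).astype(int)
m=(bh[y0:y1,x0:x1]>40).astype(np.uint8);n,_,st,ce=cv2.connectedComponentsWithStats(m)
p=np.array([ce[i]+[x0,y0] for i in range(1,n) if 4<=st[i,4]<=40])
for z in(45,57,70):
    w=onz(c,p,z)[:,:2];print(z,w[np.argsort(w[:,0])].round(1).tolist())
# scene camera check of rod tips
E
```

```text
tips [[501.9, -289.7, 169.0], [508.0, -218.4, 169.0]]
bases [[504.5, -289.6, 22.0], [509.5, -221.2, 22.0], [618.1, -297.1, 22.0], [621.7, -226.6, 22.0]]
45 [[545.8, -270.1], [547.1, -257.7], [548.1, -245.1], [561.9, -271.0], [563.0, -258.9], [563.9, -246.2], [578.3, -272.4], [579.2, -260.1], [579.8, -247.1]]
57 [[540.3, -269.3], [541.5, -257.3], [542.4, -245.1], [555.9, -270.2], [556.9, -258.4], [557.8, -246.2], [571.7, -271.5], [572.5, -259.6], [573.2, -247.0]]
70 [[534.3, -268.4], [535.5, -256.8], [536.4, -245.1], [549.3, -269.2], [550.3, -257.9], [551.1, -246.1], [564.5, -270.5], [565.3, -259.1], [566.0, -247.0]]
```

```bash
python3 -c "
from h import *
s=sense();print(np.round(s['q'],1))
go((470,160,270,182),(500,-50,270,90),(561.5,-258.7,270,-4))
go((561.5,-258.7,270,176))
c=camera_info('wrist');print(-np.array(c['R']).T@np.array(c['t'])-s['eef_pos'])
"
```

```text
[-31.3  38.7   9.1 118.2 -14.   24.   81.1]
shift [-1.200e-01 -1.000e-02 -2.613e+01] roll 0.08 rows~ 7
shift [ -2.24 -21.12 -26.13] roll 18.48 rows~ 13
shift [ -7.52 -42.23 -26.13] roll -34.72 rows~ 25
t 17.25 pos [468.8 160.1   8.7] yaw -177.61 F [-2.1 -0.7  5.9] grip 49.8
shift [ -7.52 -42.23 -26.13] roll 1.28 rows~ 13
t 17.25 pos [468.8 160.1   8.7] yaw -177.61 F [-2.1 -0.7  5.9] grip 49.8
[-82.23762578  -3.3645904  145.69634959]
```

Emit:
play_rows --targets '[[1,[0,0,-1],0],[1,[0,0,-3],0],[1,[0,0,-6],0],[1,[0,0,-10],0],[1,[0,0,-14],0],[1,[0,0,-18],1],[1,[0,-2,-22],2.4],[1,[0,-5,-26],3.8],[1,[-0.5,-8,-26.1],5.2],[1,[-1,-11,-26.1],6.6],[1,[-1.5,-14,-26.1],8],[1,[-2,-17,-26.1],9.4],[1,[-2.2,-20,-26.1],10.8],[1,[-2.5,-22,-26.1],12.2],[1,[-3,-24,-26.1],13.6],[1,[-3.3,-26,-26.1],15],[1,[-3.6,-28,-26.1],16.4],[1,[-4,-30,-26.1],17.8]]'

```text
clock: 18.75
eef_pos: [520.5, -138.6, 269.6]
tool_rot: [[-0.053, 0.999, -0.001], [0.999, 0.053, 0.001], [0.001, -0.001, -1.0]]
contact_force: [0.6, 0.5, -0.7]
grip_width: 50.0
finger_force: 25.0
```

```bash
python3 -c "
from h import *
s=sense();print(np.round(s['q'],1))
go((561.5,-258.7,265,-4))
"
```

```text
[-22.8  21.6  42.3 105.  -16.7  59.8  29.1]
shift [-12.21   3.45   0.46] roll 19.41 rows~ 14
t 18.75 pos [ 520.5 -138.6  269.6] yaw 93.04 F [ 0.6  0.5 -0.7] grip 50.0
```

Emit:
play_rows --targets '[[1,[-1,0.3,0],1.4],[1,[-2,0.6,0],2.8],[1,[-3,0.9,0],4.2],[1,[-4,1.2,0],5.6],[1,[-5,1.5,0],7],[1,[-6,1.8,0],8.4],[1,[-7,2.1,0],9.8],[1,[-8,2.4,0],11.2],[1,[-9,2.7,0],12.6],[1,[-10,3,0],14],[1,[-11,3.2,0],15.4],[1,[-12,3.4,0],16.8],[1,[-12.2,3.45,0],18.2],[1,[-12.2,3.45,0],19.4],[1,[-12.2,3.45,0],19.4],[1,[-12.2,3.45,0],19.4],[1,[-12.2,3.45,0],19.4]]'

```text
clock: 20.17
eef_pos: [562.7, -257.2, 269.4]
tool_rot: [[0.998, -0.059, -0.0], [-0.059, -0.998, 0.001], [-0.0, -0.001, -1.0]]
contact_force: [0.6, 0.6, -1.7]
grip_width: 49.7
finger_force: 25.0
```

```bash
python3 -c "
from h import *
s=sense();print(np.round(s['q'],1))
go((561.5,-258.7,190,-4),(561.5,-258.7,60,-4))
ci,im=shot('wrist','w9')
cv2.imwrite('pics/w9.png',cv2.resize(im,(640,480),interpolation=2))
"
```

```text
[-19.4  39.6  62.9  93.7 -37.1  70.2 -42. ]
shift [-0.11  0.15  7.94] roll 0.12 rows~ 2
shift [-0.11  0.15 20.94] roll 0.12 rows~ 6
t 20.17 pos [ 562.7 -257.2  269.4] yaw -3.41 F [ 0.6  0.6 -1.7] grip 49.7
```

View pics/w9.png

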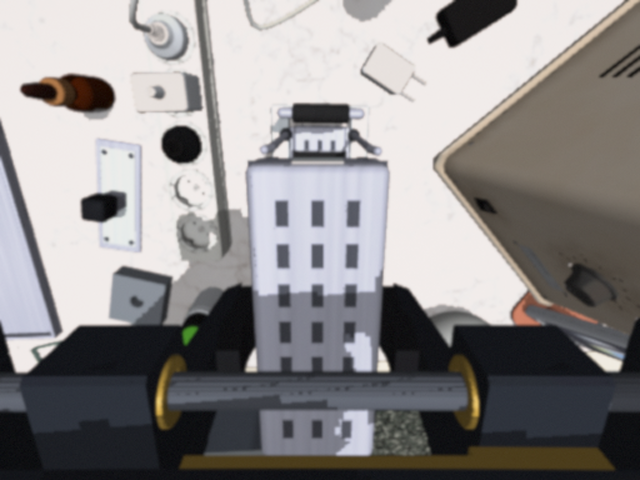

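In the flipped view the carried cassette lies centred at column 317. The rear rod tips at (266,150) and (376,150) have their middle about 2.5 mm to -y, which agrees with the computed correction. I'll apply it and descend.

Emit:
play_rows --targets '[[1,[-0.1,0.15,2],0.1],[1,[-0.1,0.15,5],0.1],[1,[-0.1,0.15,7.5],0.1],[1,[-0.1,0.15,8],0.1],[1,[-0.1,0.15,8],0.1],[1,[-0.1,0.15,8],0.1]]'

```text
clock: 20.72
eef_pos: [562.1, -259.6, 190.6]
tool_rot: [[0.997, -0.071, 0.001], [-0.071, -0.997, -0.001], [0.001, 0.0, -1.0]]
contact_force: [-0.4, -0.6, -2.0]
grip_width: 50.1
finger_force: 25.0
```

```bash
python3 -c "
from h import *
s=sense();print(np.round(s['q'],1))
go((561.5,-258.7,60,-4))
"
```

```text
[-17.   44.1  58.6  97.8 -42.   62.8 -39.1]
shift [-0.07 -0.08 13.06] roll -0.01 rows~ 4
t 20.72 pos [ 562.1 -259.6  190.6] yaw -4.07 F [-0.4 -0.6 -2. ] grip 50.1
```

Joint 3 is easing off its limit. I'll continue down, then feel for contact.

Emit:
play_rows --targets '[[1,[0,0,2],0],[1,[0,0,4],0],[1,[0,0,6],0],[1,[0,0,8],0],[1,[0,0,10],0],[1,[0,0,11.5],0],[1,[0,0,12.5],0],[1,[0,0,12.5],0],[1,[0,0,12.5],0]]'

```text
clock: 21.47
eef_pos: [562.2, -259.6, 65.3]
tool_rot: [[0.997, -0.071, 0.001], [-0.071, -0.997, -0.001], [0.001, 0.0, -1.0]]
contact_force: [0.0, -1.0, -1.4]
grip_width: 50.1
finger_force: 25.0
```

Emit:
play_rows --targets '[[1,[0,0,0.2],0],[1,[0,0,0.4],0],[1,[0,0,0.6],0],[1,[0,0,0.8],0],[1,[0,0,0.8],0],[1,[0,0,0.8],0]]'

```text
clock: 21.97
eef_pos: [561.7, -259.1, 56.5]
tool_rot: [[0.997, -0.072, -0.0], [-0.072, -0.997, 0.0], [-0.0, -0.0, -1.0]]
contact_force: [0.0, -0.5, -1.1]
grip_width: 49.4
finger_force: 25.0
```

Emit:
play_rows --targets '[[1,[0,0,0.1],0],[1,[0,0,0.2],0],[1,[0,0,0.3],0],[1,[0,0,0.4],0],[1,[0,0,0.4],0]]'

```text
clock: 22.38
eef_pos: [561.6, -259.1, 52.2]
tool_rot: [[0.997, -0.072, -0.0], [-0.072, -0.997, 0.0], [-0.0, -0.0, -1.0]]
contact_force: [-0.1, 0.0, -1.8]
grip_width: 50.1
finger_force: 25.0
```

Emit:
play_rows --targets '[[1,[0,0,0.07],0],[1,[0,0,0.14],0],[1,[0,0,0.2],0],[1,[0,0,0.2],0]]'

```text
clock: 22.72
eef_pos: [561.7, -259.2, 50.7]
tool_rot: [[0.997, -0.072, 0.0], [-0.072, -0.997, 0.0], [0.0, -0.0, -1.0]]
contact_force: [-1.2, 0.5, 1.6]
grip_width: 49.8
finger_force: 25.0
```

Emit:
play_rows --targets '[[1,[0,0,0.05],0],[1,[0,0,0.08],0],[1,[0,0,0.08],0]]'

```text
clock: 22.97
eef_pos: [561.8, -259.2, 50.7]
tool_rot: [[0.997, -0.072, 0.001], [-0.072, -0.997, 0.001], [0.0, -0.001, -1.0]]
contact_force: [-3.3, 2.8, 8.9]
grip_width: 49.6
finger_force: 25.0
```

Emit:
play_rows --targets '[[1,[0,0,-0.05],0],[-1,[0,0,-0.05],0],[-1,[0,0,-0.05],0],[-1,[0,0,-0.05],0],[-1,[0,0,-0.05],0],[-1,[0,0,-0.05],0],[-1,[0,0,-1],0],[-1,[0,0,-4],0],[-1,[0,0,-8],0],[-1,[0,0,-12],0],[-1,[0,0,-16],0],[-1,[0,0,-20],0],[-1,[0,0,-22],0],[-1,[0,0,-22],0],[-1,[0,0,-22],0]]'

```text
clock: 24.22
eef_pos: [562.0, -259.5, 271.2]
tool_rot: [[0.997, -0.072, 0.002], [-0.072, -0.997, -0.0], [0.003, 0.0, -1.0]]
contact_force: [-0.2, -1.2, -0.7]
grip_width: 87.9
finger_force: 0.0
```

```bash
python3 -c "
from h import *
ci,im=shot('wrist','w10');print(np.round(sense()['q'],1))
go((520,-50,270,93),(450,150,270,183))
g=cv2.cvtColor(im,6);bh=cv2.morphologyEx(g,cv2.MORPH_BLACKHAT,np.ones((7,7),np.uint8))
m=(bh[100:350,170:330]>40).astype(np.uint8);n,_,st,ce=cv2.connectedComponentsWithStats(m)
p=np.array([ce[i]+[170,100] for i in range(1,n) if 4<=st[i,4]<=60])
w=onz(ci,p,70)[:,:2];w=w[abs(w[:,1]+259)<20];print(w[np.argsort(w[:,0])].round(1).tolist())
"
```

```text
[-19.3  39.6  63.   93.8 -37.1  70.2 -42.5]
shift [ -5.64 -20.54  -0.04] roll -19.42 rows~ 14
shift [-14.05 -39.98  -0.04] roll 34.58 rows~ 25
t 24.27 pos [ 561.5 -258.9  269.6] yaw -4.11 F [0.4 0.2 0.1] grip 88.1
[[374.1, -253.2], [394.1, -257.8], [485.6, -258.3], [495.5, -245.6], [512.2, -268.2], [513.1, -255.4], [514.2, -243.0], [527.7, -269.0], [528.7, -256.5], [529.8, -244.2], [544.6, -258.0], [544.8, -270.3], [545.7, -245.1], [560.0, -271.2], [560.8, -259.2], [561.7, -246.3], [575.6, -272.3], [576.5, -260.3], [577.4, -247.7], [591.9, -273.7], [592.6, -261.6], [593.6, -249.0], [607.6, -275.1], [608.3, -262.7], [609.4, -250.3]]
```

Cassette 1 lies at (560.8, -259.2), yaw -4.4°, centred between the rods. Now I unflip and return to the tray.

Emit:
play_rows --targets '[[-1,[-0.4,-2,0],-1.4],[-1,[-0.8,-4,0],-2.8],[-1,[-1.2,-6,0],-4.2],[-1,[-1.6,-8,0],-5.6],[-1,[-2,-10,0],-7],[-1,[-2.5,-12,0],-8.4],[-1,[-3,-14,0],-9.8],[-1,[-3.6,-16,0],-11.2],[-1,[-4.2,-18,0],-12.6],[-1,[-5,-20,0],-14],[-1,[-6,-22,0],-15.4],[-1,[-7,-25,0],-16.8],[-1,[-8,-28,0],-18.2],[-1,[-9,-30,0],-19.4]]'

```text
clock: 25.43
eef_pos: [491.8, 49.6, 268.3]
tool_rot: [[-0.059, 0.998, -0.003], [0.998, 0.059, -0.0], [0.0, -0.003, -1.0]]
contact_force: [1.0, 0.9, 0.6]
grip_width: 87.8
finger_force: 0.0
```

```bash
python3 -c "
from h import *
print(np.round(sense()['q'],1))
go((540,155,260,183.4))
"
```

```text
[-47.7  16.7  44.6 111.2 -13.8  57.7   6.6]
shift [10.24  5.44  0.83] roll -18.0 rows~ 13
t 25.43 pos [491.8  49.6 268.3] yaw 93.39 F [1.  0.9 0.6] grip 87.8
```

Emit:
play_rows --targets '[[-1,[1,0.5,0],-1.4],[-1,[2,1,0],-2.8],[-1,[3,1.5,0],-4.2],[-1,[4,2,0],-5.6],[-1,[5,2.5,0],-7],[-1,[6,3,0],-8.4],[-1,[7,3.5,0],-9.8],[-1,[8,4,0],-11.2],[-1,[9,4.5,0.8],-12.6],[-1,[10,5,0.8],-14],[-1,[10.2,5.4,0.8],-15.4],[-1,[10.2,5.4,0.8],-16.8],[-1,[10.2,5.4,0.8],-18],[-1,[10.2,5.4,0.8],-18],[-1,[10.2,5.4,0.8],-18]]'

```text
clock: 26.68
eef_pos: [541.4, 150.9, 260.4]
tool_rot: [[-0.999, -0.047, -0.002], [-0.047, 0.999, -0.001], [0.002, -0.001, -1.0]]
contact_force: [-0.2, -0.7, -0.0]
grip_width: 88.0
finger_force: 0.0
```

```bash
cat >> h.py <<'E'
def slots(ci,im,z,r,c):
    g=cv2.cvtColor(im,6);bh=cv2.morphologyEx(g,cv2.MORPH_BLACKHAT,np.ones((7,7),np.uint8))
    n,_,st,ce=cv2.connectedComponentsWithStats((bh>40).astype(np.uint8))
    p=np.array([ce[i] for i in range(1,n) if 4<=st[i,4]<=60]);w=onz(ci,p,z)[:,:2]
    w=w[(abs(w-c)<r).all(1)];return w[np.argsort(w[:,0])].round(1)
E
python3 -c "
from h import *
ci,im=shot('wrist','w11');print(np.round(sense()['q'],1))
go((617.3,157,60,183.4))
print(slots(ci,im,28,[90,60],[600,157]).tolist())
"
```

```text
[-37.6  21.7  22.6 101.4  -9.5  58.9  81.2]
shift [-7.59  0.25 20.07] roll -0.14 rows~ 6
t 26.73 pos [541.6 150.9 260.7] yaw -177.31 F [-0.3  0.4  0.2] grip 88.1
[[519.2, 126.8], [568.8, 166.5], [569.7, 154.1], [570.3, 141.6], [584.6, 167.4], [585.6, 155.0], [586.3, 142.5], [600.9, 168.4], [601.4, 156.2], [602.6, 143.8], [616.8, 169.4], [617.5, 157.0], [618.4, 144.8], [632.7, 170.4], [633.2, 157.9], [634.3, 145.5], [648.5, 171.2], [649.9, 146.4], [649.9, 158.8], [665.3, 159.9], [666.2, 147.5]]
```

Emit:
play_rows --targets '[[-1,[-4,0.2,0],-0.1],[-1,[-7.6,0.2,3],-0.1],[-1,[-7.6,0.2,7],-0.1],[-1,[-7.6,0.2,11],-0.1],[-1,[-7.6,0.2,15],-0.1],[-1,[-7.6,0.2,19],-0.1],[-1,[-7.6,0.2,21],-0.1],[-1,[-7.6,0.2,21],-0.1],[-1,[-7.6,0.2,21],-0.1],[-1,[-7.6,0.2,21],-0.1]]'

```text
clock: 27.57
eef_pos: [619.3, 157.1, 53.3]
tool_rot: [[-0.998, -0.058, 0.002], [-0.058, 0.998, 0.0], [-0.002, 0.0, -1.0]]
contact_force: [0.3, -0.4, 0.3]
grip_width: 87.9
finger_force: 0.0
```

```bash
python3 -c "
from h import *
go((617.5,157,9.5,183.4))
"
```

```text
shift [0.18 0.   4.38] roll -0.01 rows~ 2
t 27.57 pos [619.3 157.1  53.3] yaw -176.67 F [ 0.3 -0.4  0.3] grip 87.9
```

Emit:
play_rows --targets '[[-1,[0.1,0,2],0],[-1,[0.1,0,3.4],0],[-1,[0.1,0,4.1],0],[-1,[0.1,0,4.25],0],[1,[0.1,0,4.25],0],[1,[0.1,0,4.25],0],[1,[0.1,0,4.25],0],[1,[0.1,0,4.25],0],[1,[0.1,0,4.25],0],[1,[0.1,0,4.25],0],[1,[0.1,0,4.25],0],[1,[0.1,0,4.25],0],[1,[0.1,0,4.25],0],[1,[0.1,0,4.25],0]]'

```text
clock: 28.73
eef_pos: [617.2, 156.9, 9.5]
tool_rot: [[-0.998, -0.059, 0.0], [-0.059, 0.998, 0.0], [-0.0, 0.0, -1.0]]
contact_force: [-0.7, 0.3, 3.6]
grip_width: 49.8
finger_force: 25.0
```

```bash
python3 -c "
from h import *
go((520,-50,270,93))
"
```

```text
shift [ 10.93 -20.08 -26.05] roll 18.08 rows~ 13
t 28.73 pos [617.2 156.9   9.5] yaw -176.61 F [-0.7  0.3  3.6] grip 49.8
```

Emit:
play_rows --targets '[[1,[0,0,-1],0],[1,[0,0,-3],0],[1,[0,0,-6],0],[1,[0,0,-10],0],[1,[0,0,-14],0],[1,[1,0,-18],0],[1,[3,-2,-22],0.2],[1,[5,-5,-26],0.4],[1,[6,-9,-26.1],0.6],[1,[6.5,-13,-26.1],0.8],[1,[7,-17,-26.1],1],[1,[7,-21,-26.1],1.2],[1,[7,-25,-26.1],1.4],[1,[7,-28,-26.1],1.5],[1,[7,-31,-26.1],1.5],[1,[7,-31,-26.1],1.5],[1,[7,-31,-26.1],1.5]]'

```text
clock: 30.15
eef_pos: [564.6, -159.0, 270.3]
tool_rot: [[-0.997, 0.076, -0.0], [0.076, 0.997, -0.001], [0.0, -0.001, -1.0]]
contact_force: [-0.1, 1.0, -1.8]
grip_width: 50.1
finger_force: 25.0
```

```bash
python3 -c "
from h import *
print(np.round(sense()['q'],1))
go((561.3,-259.1,270,175.8))
"
```

```text
[-10.7  24.5  29.7  97.6 -13.5  61.5 108.8]
shift [ -0.43 -10.     0.03] roll -0.03 rows~ 3
t 30.15 pos [ 564.6 -159.   270.3] yaw 175.64 F [-0.1  1.  -1.8] grip 50.1
```

Emit:
play_rows --targets '[[1,[-0.2,-3,0],0],[1,[-0.4,-6,0],0],[1,[-0.4,-9,0],0],[1,[-0.4,-10,0],0],[1,[-0.4,-10,0],0],[1,[-0.4,-10,2],0],[1,[-0.4,-10,5],0],[1,[-0.4,-10,7.5],0],[1,[-0.4,-10,8],0],[1,[-0.4,-10,8],0],[1,[-0.4,-10,8],0]]'

```text
clock: 31.07
eef_pos: [563.2, -255.4, 191.1]
tool_rot: [[-0.998, 0.07, 0.001], [0.07, 0.998, 0.0], [-0.001, 0.0, -1.0]]
contact_force: [-0.0, 0.2, -1.9]
grip_width: 49.8
finger_force: 25.0
```

```bash
python3 -c "
from h import *
print(np.round(sense()['q'],1))
go((561.3,-259.1,85,175.8))
"
```

```text
[  0.5  33.   28.1  96.9 -18.3  54.7 121.4]
shift [ 0.17 -0.38 10.61] roll 0.04 rows~ 3
t 31.07 pos [ 563.2 -255.4  191.1] yaw 175.99 F [-0.   0.2 -1.9] grip 49.8
```

Emit:
play_rows --targets '[[1,[0,0,0],0],[1,[0,0,0],0]]'

```text
clock: 31.23
eef_pos: [563.4, -256.8, 191.9]
tool_rot: [[-0.997, 0.071, 0.003], [0.071, 0.997, -0.001], [-0.003, -0.0, -1.0]]
contact_force: [-0.4, 0.6, -1.9]
grip_width: 50.0
finger_force: 25.0
```

Emit:
play_rows --targets '[[1,[0.2,-0.2,0.5],0],[1,[0.2,-0.2,2],0],[1,[0.2,-0.2,4],0],[1,[0.2,-0.2,6],0],[1,[0.2,-0.2,8],0],[1,[0.2,-0.2,9.5],0],[1,[0.2,-0.2,10.4],0],[1,[0.2,-0.2,10.4],0],[1,[0.2,-0.2,10.4],0]]'

```text
clock: 31.98
eef_pos: [560.2, -258.9, 86.5]
tool_rot: [[-0.997, 0.072, 0.0], [0.072, 0.997, -0.0], [-0.0, -0.0, -1.0]]
contact_force: [-0.1, 0.3, -1.6]
grip_width: 49.7
finger_force: 25.0
```

Emit:
play_rows --targets '[[1,[0,0,0.2],0],[1,[0,0,0.4],0],[1,[0,0,0.6],0],[1,[0,0,0.7],0],[1,[0,0,0.7],0]]'

```text
clock: 32.4
eef_pos: [560.2, -258.5, 79.2]
tool_rot: [[-0.997, 0.072, 0.0], [0.072, 0.997, 0.0], [-0.0, 0.0, -1.0]]
contact_force: [-0.0, 0.2, -2.2]
grip_width: 49.8
finger_force: 25.0
```

Emit:
play_rows --targets '[[1,[0,0,0.1],0],[1,[0,0,0.2],0],[1,[0,0,0.3],0],[1,[0,0,0.4],0],[1,[0,0,0.4],0]]'

```text
clock: 32.82
eef_pos: [560.0, -258.5, 74.9]
tool_rot: [[-0.997, 0.072, -0.0], [0.072, 0.997, 0.0], [0.0, 0.0, -1.0]]
contact_force: [-0.8, 0.2, -1.3]
grip_width: 49.9
finger_force: 25.0
```

Emit:
play_rows --targets '[[1,[0,0,0.07],0],[1,[0,0,0.14],0],[1,[0,0,0.2],0],[1,[0,0,0.2],0]]'

```text
clock: 33.15
eef_pos: [560.2, -258.6, 73.4]
tool_rot: [[-0.997, 0.072, 0.0], [0.072, 0.997, 0.0], [-0.0, 0.0, -1.0]]
contact_force: [-0.5, 0.3, 2.1]
grip_width: 49.8
finger_force: 25.0
```

Emit:
play_rows --targets '[[1,[0,0,0.05],0],[1,[0,0,0.05],0],[-1,[0,0,0],0],[-1,[0,0,0],0],[-1,[0,0,0],0],[-1,[0,0,0],0],[-1,[0,0,0],0],[-1,[0,0,-1],0],[-1,[0,0,-4],0],[-1,[0,0,-8],0],[-1,[0,0,-12],0],[-1,[0,0,-16],0],[-1,[0,0,-19],0],[-1,[0,0,-19],0],[-1,[0,0,-19],0]]'

```text
clock: 34.4
eef_pos: [561.1, -259.2, 265.7]
tool_rot: [[-0.997, 0.072, 0.004], [0.072, 0.997, -0.001], [-0.004, -0.001, -1.0]]
contact_force: [-0.5, 0.2, -0.7]
grip_width: 88.3
finger_force: 0.0
```

```bash
python3 -c "
from h import *
ci,im=shot('wrist','w12')
w=slots(ci,im,92,[70,25],[560,-259]);print(w.tolist())
go((520,-40,260,167.7))
"
```

```text
[[494.2, -269.3], [495.9, -281.3], [496.6, -238.2], [512.0, -267.8], [512.6, -255.3], [513.4, -242.8], [528.0, -268.8], [528.6, -256.4], [529.3, -243.7], [543.5, -270.4], [544.9, -257.2], [545.5, -245.2], [559.6, -271.1], [560.5, -258.3], [561.4, -246.2], [575.3, -271.9], [576.4, -259.5], [577.4, -247.1], [591.5, -273.3], [592.4, -260.5], [593.4, -248.1], [607.7, -274.2], [608.4, -261.7], [609.0, -249.1]]
shift [ 5.57 21.5   0.37] roll 1.64 rows~ 6
t 34.45 pos [ 560.2 -258.5  263.7] yaw 175.9 F [-0.8  0.6 -0.2] grip 88.3
```

Cassette 2 is at (560.5, -258.5), yaw -3.9°, flat on the first (slot pitch right for z=92). Next is the hold-down plate.

Emit:
play_rows --targets '[[-1,[1,4,0],0.3],[-1,[2,8,0],0.6],[-1,[3,12,0],0.9],[-1,[4,16,0],1.2],[-1,[5,20,0],1.6],[-1,[5.6,21.5,0.4],1.6],[-1,[5.6,21.5,0.4],1.6],[-1,[5.6,21.5,0.4],1.6],[-1,[5.6,21.5,0.4],1.6],[-1,[5.6,21.5,0.4],1.6]]'

```text
clock: 35.28
eef_pos: [519.7, -42.1, 258.9]
tool_rot: [[-0.977, 0.212, -0.0], [0.212, 0.977, -0.001], [0.0, -0.001, -1.0]]
contact_force: [-0.0, -0.2, -0.6]
grip_width: 88.2
finger_force: 0.0
```

```bash
python3 -c "
from h import *
ci,im=shot('wrist','w13')
go((558.4,-33.6,100,167.7))
u,v=proj(ci,[[558.4,-33.6,20]])[0].astype(int);print(u,v)
x0,y0=u-75,v-75
cv2.imwrite('pics/w13.png',cv2.resize(im[y0:y0+150,x0:x0+150],(600,600),interpolation=2))
"
```

```text
shift [-3.6   1.65 15.9 ] roll 0.01 rows~ 4
t 35.33 pos [519.8 -42.  259. ] yaw 167.73 F [ 0.4 -0.6  0.2] grip 88.2
266 177
```

View pics/w13.png

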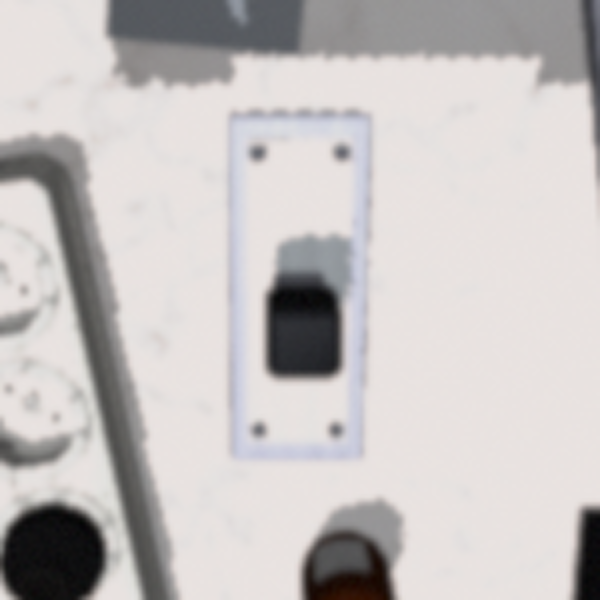

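The plate lies square in view with its dots at (258,152), (342,151), (258,430) and (336,430). The grip top is centred at (305,345).

```bash
python3 -c "
from h import *
ci,im=load('w13')
p=np.array([(258,152),(342,151),(258,430),(336,430)])/4+[266-75,177-75]
w=onz(ci,p,5)[:,:2];print(w.round(1).tolist(),w.mean(0))
for a,b in((0,2),(1,3)):d=w[b]-w[a];print(np.degrees(np.arctan2(d[1],d[0])))
print(onz(ci,np.array([(305,345)])/4+[191,102],58))
go((*w.mean(0),100,167.7))
"
```

```text
[[508.4, -37.2], [514.1, -9.8], [606.7, -58.4], [612.6, -30.9]] [560.45679772 -34.06358295]
-12.167412936351573
-12.126732688971583
[[560.07982392 -33.93506648  58.        ]]
shift [-3.81  1.64 15.9 ] roll 0.01 rows~ 4
t 35.33 pos [519.8 -42.  259. ] yaw 167.73 F [ 0.4 -0.6  0.2] grip 88.2
```

```bash
python3 -c "
from h import *
c1=camera_info('scene');c2,_=load('w1')
print(tri(c1,[312.3,219.5],c2,[232.5,248]),tri(c1,[518/800*190+200,40/547*130+200],c2,[362*.64,416*.64]))
"
```

```text
(array([ 620.53783946, -130.08527266,   84.71403132]), np.float64(2.8470304191846396)) (array([ 649.87075501, -133.74540924,   97.05711822]), np.float64(14.569122383231523))
```

Emit:
play_rows --newtons 50 --targets '[[-0.1,[-2,0.8,3],0],[-0.1,[-3.8,1.6,6],0],[-0.1,[-3.8,1.6,10],0],[-0.1,[-3.8,1.6,13],0],[-0.1,[-3.8,1.6,14],0],[-0.1,[-3.8,1.6,14],0],[-0.1,[-3.8,1.6,14],0],[-0.1,[-3.8,1.6,14],0]]'

```text
clock: 36.0
eef_pos: [561.7, -33.2, 121.2]
tool_rot: [[-0.978, 0.211, 0.003], [0.211, 0.978, -0.0], [-0.003, 0.001, -1.0]]
contact_force: [-0.4, 0.9, 0.5]
grip_width: 48.4
finger_force: 0.0
```

```bash
python3 -c "
from h import *
go((560.3,-34,25,167.8))
"
```

```text
shift [ 0.12 -0.11  9.62] roll 0.01 rows~ 3
t 36.0 pos [561.7 -33.2 121.2] yaw 167.84 F [-0.4  0.9  0.5] grip 48.4
```

Emit:
play_rows --targets '[[-0.1,[0.1,-0.1,4],0],[-0.1,[0.1,-0.1,7],0],[-0.1,[0.1,-0.1,9],0],[-0.1,[0.1,-0.1,9.5],0],[-0.1,[0.1,-0.1,9.5],0],[1,[0.1,-0.1,9.5],0],[1,[0.1,-0.1,9.5],0],[1,[0.1,-0.1,9.5],0],[1,[0.1,-0.1,9.5],0],[1,[0.1,-0.1,9.5],0],[1,[0.1,-0.1,9.5],0],[1,[0.1,-0.1,9.5],0],[1,[0.1,-0.1,9.5],0],[1,[0.1,-0.1,9.5],0]]'

```text
clock: 37.17
eef_pos: [560.0, -33.6, 25.5]
tool_rot: [[-0.978, 0.21, 0.002], [0.21, 0.978, -0.0], [-0.002, 0.0, -1.0]]
contact_force: [-0.2, 0.1, 9.0]
grip_width: 23.3
finger_force: 50.0
```

```bash
python3 -c "
from h import *
go((560.3,-40,270,170),(561,-258.7,280,175.9))
"
```

```text
shift [ -0.16  -0.62 -24.45] roll -0.42 rows~ 6
shift [ -4.82 -21.99 -25.45] roll -1.6 rows~ 9
t 37.17 pos [560.  -33.6  25.5] yaw 167.88 F [-0.2  0.1  9. ] grip 23.3
```

Emit:
play_rows --targets '[[1,[0,0,-0.5],0],[1,[0,0,-1.5],0],[1,[0,0,-4],0],[1,[0,0,-7],0],[1,[0,0,-10],0],[1,[0,0,-13],0],[1,[0,0,-16],0],[1,[-0.5,-2,-19],-0.2],[1,[-1,-5,-22],-0.4],[1,[-2,-9,-25],-0.7],[1,[-3,-13,-25.5],-1],[1,[-4,-17,-25.5],-1.3],[1,[-4.5,-20,-25.5],-1.6],[1,[-4.8,-22,-25.5],-1.6],[1,[-4.8,-22,-25.5],-1.6],[1,[-4.8,-22,-25.5],-1.6],[1,[-4.8,-22,-25.5],-1.6],[1,[-4.8,-22,-25.5],-1.6]]'

```text
clock: 38.67
eef_pos: [560.1, -256.4, 279.1]
tool_rot: [[-0.998, 0.069, -0.0], [0.069, 0.998, 0.001], [0.0, 0.001, -1.0]]
contact_force: [1.4, 0.2, -3.1]
grip_width: 23.6
finger_force: 50.0
```

```bash
python3 -c "
from h import *
ci,im=shot('wrist','w14')
go((561,-258.7,205,175.9))
cv2.imwrite('pics/w14.png',cv2.resize(im,(640,480),interpolation=2))
"
```

```text
shift [-0.1  -0.22  7.41] roll 0.03 rows~ 2
t 38.72 pos [ 560.2 -256.5  279.1] yaw 176.04 F [ 0.3  0.3 -4.3] grip 23.5
```

View pics/w14.png

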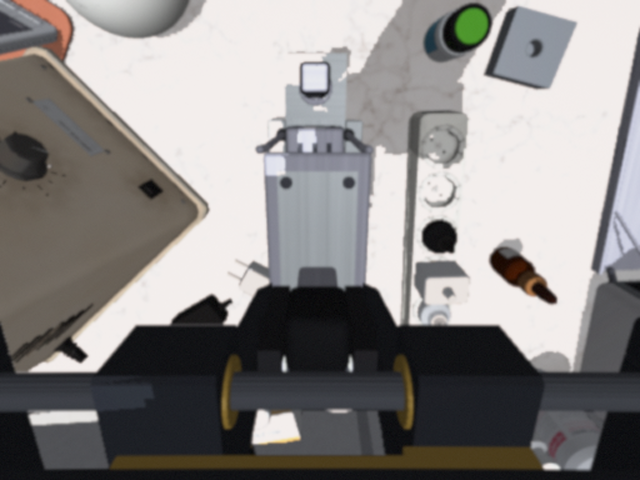

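The plate hangs level and centred between the front rod tips (265,150) and (367,148), with the stop upright ahead at (315,78). Going down.

Emit:
play_rows --targets '[[1,[-0.05,-0.1,2],0],[1,[-0.05,-0.1,4],0],[1,[-0.05,-0.1,6],0],[1,[-0.05,-0.1,7],0],[1,[-0.05,-0.1,7],0],[1,[-0.05,-0.1,7],0]]'

```text
clock: 39.22
eef_pos: [560.5, -258.9, 209.4]
tool_rot: [[-0.997, 0.071, -0.0], [0.071, 0.997, 0.0], [0.0, 0.0, -1.0]]
contact_force: [0.4, -0.1, -2.4]
grip_width: 23.7
finger_force: 50.0
```

```bash
python3 -c "
from h import *
go((561,-258.7,128,175.9))
"
```

```text
shift [-0.05  0.02  8.14] roll 0.01 rows~ 2
t 39.22 pos [ 560.5 -258.9  209.4] yaw 175.95 F [ 0.4 -0.1 -2.4] grip 23.7
```

Emit:
play_rows --targets '[[1,[0,0,1.5],0],[1,[0,0,3],0],[1,[0,0,4.5],0],[1,[0,0,6],0],[1,[0,0,7.3],0],[1,[0,0,8],0],[1,[0,0,8.3],0],[1,[0,0,8.4],0],[1,[0,0,8.4],0]]'

```text
clock: 39.97
eef_pos: [560.7, -259.7, 125.8]
tool_rot: [[-0.997, 0.072, 0.001], [0.072, 0.997, -0.0], [-0.001, -0.0, -1.0]]
contact_force: [0.0, -0.2, -2.1]
grip_width: 23.5
finger_force: 50.0
```

Emit:
play_rows --targets '[[1,[0,0,0.1],0],[1,[0,0,0.2],0],[1,[0,0,0.3],0],[1,[0,0,0.4],0],[1,[0,0,0.4],0]]'

```text
clock: 40.38
eef_pos: [560.2, -259.4, 121.1]
tool_rot: [[-0.997, 0.072, -0.0], [0.072, 0.997, 0.0], [0.0, 0.0, -1.0]]
contact_force: [-0.6, 0.0, -3.8]
grip_width: 23.6
finger_force: 50.0
```

Emit:
play_rows --targets '[[1,[0,0,0.07],0],[1,[0,0,0.14],0],[1,[0,0,0.2],0],[1,[0,0,0.2],0]]'

```text
clock: 40.72
eef_pos: [560.2, -259.4, 119.0]
tool_rot: [[-0.997, 0.072, -0.0], [0.072, 0.997, 0.0], [0.0, 0.0, -1.0]]
contact_force: [-0.1, -0.4, -3.2]
grip_width: 23.3
finger_force: 50.0
```

Emit:
play_rows --targets '[[1,[0,0,0.07],0],[1,[0,0,0.14],0],[1,[0,0,0.2],0],[1,[0,0,0.2],0]]'

```text
clock: 41.05
eef_pos: [560.3, -259.5, 117.5]
tool_rot: [[-0.997, 0.072, 0.0], [0.072, 0.997, 0.0], [-0.0, 0.0, -1.0]]
contact_force: [-2.1, 1.0, 1.4]
grip_width: 23.7
finger_force: 50.0
```

Emit:
play_rows --targets '[[1,[0,0,0.03],0],[1,[0,0,0.06],0],[1,[0,0,0.06],0]]'

```text
clock: 41.3
eef_pos: [560.3, -259.5, 117.5]
tool_rot: [[-0.997, 0.072, 0.0], [0.072, 0.997, 0.0], [-0.0, 0.0, -1.0]]
contact_force: [-4.2, 2.1, 6.9]
grip_width: 23.5
finger_force: 50.0
```

Emit:
play_rows --targets '[[1,[0,0,-0.05],0],[-1,[0,0,-0.05],0],[-1,[0,0,-0.05],0],[-1,[0,0,-0.05],0],[-1,[0,0,-0.05],0],[-1,[0,0,-0.05],0],[-1,[0,0,-0.05],0],[-1,[0,0,-1],0],[-1,[0,0,-4],0],[-1,[0,0,-8],0],[-1,[0,0,-12],0],[-1,[0,0,-15],0],[-1,[1,6,-15],0],[-1,[2,10,-15],0],[-1,[3,14,-15],0],[-1,[3,14,-15],0],[-1,[3,14,-15],0],[-1,[3,14,-15],0]]'

```text
clock: 42.8
eef_pos: [540.5, -116.9, 267.3]
tool_rot: [[-0.998, 0.069, 0.001], [0.069, 0.998, 0.0], [-0.001, 0.0, -1.0]]
contact_force: [-1.0, -0.5, -0.5]
grip_width: 88.3
finger_force: 0.0
```

```bash
python3 -c "
from h import *
ci,im=shot('wrist','w15');sc,js=shot('scene','sc15')
go((561,-258.7,205,175.9))
cv2.imwrite('pics/fin.png',np.hstack([cv2.resize(js[180:350,230:410],(380,359),interpolation=2),cv2.resize(im[60:300,20:300],(419,359),interpolation=2)]))
"
```

```text
shift [ -3.07 -13.75   6.22] roll -0.02 rows~ 4
t 42.9 pos [ 540.5 -119.3  267.2] yaw 175.79 F [ 0.5  0.3 -0.6] grip 88.0
```

View pics/fin.png

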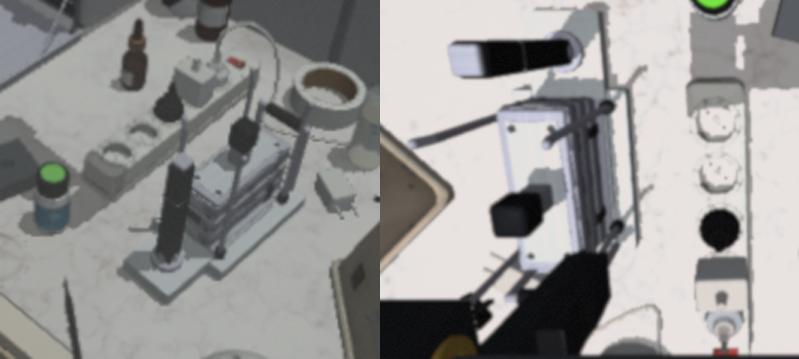

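The last views show the stop upright and flush, two cassettes plus the strapped one piled flat, and the plate on top with its handle up. The jar and dropper bottle are unmoved. I'll hand it in.

```bash
python3 -c "
from h import *
print(arm.finish_job())"
```

```text
the job is handed in; nothing more can be done
None
```

The job is handed in: the end stop is seated flush in its hole, both cassettes from the tray are piled flat between the rods, and the hold-down plate is on top with its handle up; everything is released at about 43 s, and the jar and dropper bottle were not touched.

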